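Shim an LED module jig tight and hold it shut

ROBOT

A 6-joint arm with a two-finger parallel gripper is mounted at the origin on the work surface. World frame = base frame: x ahead of the robot, y to its left, z up, the work surface at z = 0. Lengths are in m, angles in rad, forces in N, time in s.
With the tool pointing down it reaches from about 0.35 to 0.85 m from the base axis. Payload 8.1 kg.
Tool frame: the origin (TCP) lies at the very end of the fingers, on their centre line; the grasp point (between the pads) lies 19 mm behind it; z points along the fingers, y is the line along which they close (so a half turn about z gives the same grasp; the last joint's range is limited). The gripper opens to 93 mm and grips with 3 to 60 N. Pads are 15 mm wide; open, the fingers measure 128 mm over their backs; the gripper's body (75 mm by 188 mm) begins 65 mm behind the grasp point.
Start: joints at [-1.402, 0.13, 1.488, -0, 1.523, -0.085], TCP at [0.151, -0.581, 0.219] pointing down, gripper open.
Joint ranges: [-2.96, 2.96], [-0.89, 2.26], [0.02, 2.5], [-1.34, 4.48], [0, 2.73], [-2.66, 2.66]. Speed limits (rad/s): [2.39, 2.39, 2.79, 3.14, 3.14, 3.14].

INTERFACE

Orientations are given as a rotation vector (axis times angle).
In Python, from plant import robot gives the robot as it stands.
- The arm moves only by the tool play_rows, never from a script. Its argument "deltas" is one flat list of numbers, 5 for each row, row after row: the shift along the tool's x, y, z in mm, then the turn about the tool's z in degrees, then the finger opening in mm, from 0 to 93. A call has 1 to 10 rows; each row shifts and turns the commanded pose from where the row before left it, along the tool's axes as they then stand; what a row does not reach is not made up. A row lasts 1/12 s, in which the tool goes at most 41.7 mm and 7.16 degrees, less where a joint would pass 70% of its speed; a pose out of reach is approached as far as the arm can. A call with a gripper value outside its range is refused whole. The fingers move at their own pace and stop on an object; "newtons" is the grip in N (left out, the last holds). Time passes only in rows, so rows that do not move let the fingers close. It gives the time, the measured TCP pose, the force, the opening and the grip force at its end, in the units of the state.
- robot.read_state(): the state, without advancing time (a new reading comes with each control period).
- robot.read_camera(name): name is "scene" or "side" or "wrist"; returns a dict with "pixels" (400x640x3 uint8, blue, green, red), "mtx" (3x3 intrinsics, pixels), "eye" and "rotation" of the camera in the world. Camera axes: x right, y up, looking along -z (the intrinsics and any distortion apply to the point x, -y, -z); pixel columns grow to the right and rows downward; lengths in m; the calibration is good to about 2 mm. The wrist camera is an equidistant fisheye: a pixel r from the principal point sees the ray r / f radians off the axis. A picture is of the moment at which its call begins. There is no depth.
- robot.close_job(): hands the job in; it is judged then, once.
The state is a dict: "t": time; "q": joint angles; "dq": joint speeds; "joint_torque": joint torques, N m; "tool_pos": TCP position; "orientation": TCP orientation; "force": force on the tool from outside, world axes, zero at the start; "wrist_torque": the same for the moment, N m; "opening": finger opening in m; "gripper_force": force on a finger pad.
Only numpy, scipy, OpenCV 4.12 (cv2) and the standard library are available. Lean on these libraries where they do the work, as an engineer would, in place of code of your own. Each camera call takes 0.05 s, during which the arm holds its last target. There are 200 camera calls.

TASK

Plug the loose stop block fully home into the square socket of the jig, its wide face towards the spring sled, and let go of it; then stand shim blocks from the rack upright and square on the bed between stop and sled, one after another, until pushing the sled closes the gap (two or three are needed). Push the sled by its post tight against the shims, so that sled, shims and stop are pressed together, and finish while still holding it there firmly against its spring; leave the other things on the bench alone.

Things in the scene. Friction and masses are not known exactly. Their poses are not given: they have to be found in the camera images.
- jig: Flat aluminium jig bed fixed on the bench, 120 mm (its x) x 280 mm (its y) x 28 mm thick; origin at the centre of its underside. Square socket near its -y end, spring sled on its +y half, the gap for the shims in between. The gap runs along the bed's y axis.
- socket (a point): Centre of the mouth of the square socket in the bed's top face: a blind hole 31.5 x 31.5 mm, 24 mm deep, sides along the bed's axes, 100 mm to -y of the bed's middle. Axes as the bed's.
- stop: Loose dark stop block, 240 g, upright on the bench: square shank 30 x 30 x 22 mm (lowest 6 mm 27 x 27), above it a block 44 mm (its x) x 34 mm (its y) x 45 mm tall. Origin: centre of the shank's underside. Plugged, the block's shoulder lies on the bed; a 44 mm wide face looks along the bed's y at the sled (either way round) and lies 17 mm to +y of the socket's centre.
- sled: Steel slide on the bed with a black LED module (top 27 mm above the bed). Origin: on the bed's top, under the middle of its pusher face (44 mm wide, 35 mm tall, looks to -y); axes as the bed's. Slides only to -y, at most 26 mm, and springs back when let go (5 N at rest, 8 N at full travel). Its rest place varies: 38 to 70 mm from the plugged stop's face to the pusher face.
- sled_post (a point): Centre of the top face of the square upright post on the sled by which it is pushed or gripped: 20 x 20 mm, sides along the bed's axes, top 58 mm above the bed, free above 27 mm over the bed on all sides; 115 mm to +y of the pusher face.
- shim1: White plastic shim block, 50 mm (its x) x 16 mm thick (its y) x 60 mm tall, 68 g, upright in slot 1 of the rack; all four are alike and any may be used. Origin at the centre of its underside.
- shim2: White plastic shim block, 50 mm (its x) x 16 mm thick (its y) x 60 mm tall, 68 g, upright in slot 2 of the rack; all four are alike and any may be used. Origin at the centre of its underside.
- shim3: White plastic shim block, 50 mm (its x) x 16 mm thick (its y) x 60 mm tall, 68 g, upright in slot 3 of the rack; all four are alike and any may be used. Origin at the centre of its underside.
- shim4: White plastic shim block, 50 mm (its x) x 16 mm thick (its y) x 60 mm tall, 68 g, upright in slot 4 of the rack; all four are alike and any may be used. Origin at the centre of its underside.
- rack: Low aluminium shim rack fixed on the bench, 66 mm (its x) x 155 mm (its y), walls 18 mm high between slots 34 mm apart along its y (shim 1 at its -y end); slot floors 4 mm above the bench, 1.5 mm free on each side of a shim's thickness; end lips 14 mm high. Origin at the centre of its underside.
- screw_bin: Bystander: blue open screw bin 85 x 110 x 50 mm. Origin at the underside's middle.
- insert_can: Bystander: small steel can 40 mm across, 40 mm tall. Origin at the underside's middle.
- driver: Bystander: orange powered screwdriver lying down, about 195 mm long, 36 mm thick. Origin at the underside's middle.
- tape: Bystander: clear tape roll lying flat, 90 mm across, 24 mm tall. Origin at the underside's middle.
- spare_module: Bystander: spare black LED module lying flat, 90 x 72 x 14 mm. Origin at the underside's middle.
There are look-alikes about, which are no part of the job. What is shaped like the shim2 but pink or purple is not meant.

How it is judged:
By the outcome, as a careful person would: the job done as asked, in the order asked, and still so for the second after the job is handed in, while the arm keeps its last pose, push and grip.
It also fails if it takes over 72 s, if anything falls off the work surface, if the arm or the gripper's body presses on something with over 40 N, if the wrist force passes 120 N, or if a joint passes its speed limit or range.

## Working session

There is one attempt and no reset: what is moved stays moved. The work goes in short steps, Python scripts to look and compute and a tool call to move; the robot and the scene stay as the last step left them, time stands still between calls to the robot, and variables do not carry over. Pictures are saved under pics/ and viewed, at most 10 in all, crops included, and the job is handed in when it is done.

Besides the shell and the picture viewer there is one more tool, called after "Emit:" by a JSON object that holds its "fn" and its "kwargs", one argument or row to a line. play_rows: Moves the arm, as the interface text tells. Its arguments: {"type":"object","properties":{"deltas":{"type":"array"},"newtons":{"type":"number"}},"required":["deltas"]}

```bash
ls; mkdir -p pics; python3 - <<'E'
from plant import robot
import cv2,pickle
s=robot.read_state();print({k:s[k] for k in('t','tool_pos','orientation','force','opening')})
d={}
for n in('scene','side','wrist'):
    c=robot.read_camera(n);d[n]=c;cv2.imwrite(f'pics/{n}0.png',c['pixels']);print(n,c['mtx'],c['eye'],c['rotation'],[k for k in c])
pickle.dump(d,open('cams0.pkl','wb'))
E
```

```text
pics
{'t': 0.0, 'tool_pos': array([ 0.15058612, -0.58023404,  0.21761685]), 'orientation': array([-3.11458342e+00, -3.97402934e-01,  1.19963287e-04]), 'force': array([0.1249508 , 0.64721536, 0.23603549]), 'opening': 0.09284434789094212}
scene [[502.80185886   0.         323.36329072]
 [  0.         502.80185886 198.12902053]
 [  0.           0.           1.        ]] [1.35845043 0.77151661 0.92919058] [0.42869775 1.07738353 2.12002683] ['pixels', 'mtx', 'eye', 'rotation']
side [[419.76416977   0.         318.85076005]
 [  0.         419.76416977 198.81756048]
 [  0.           0.           1.        ]] [ 0.27976846 -0.65653787  0.98259906] [ 0.64084228 -0.13289833 -0.34288962] ['pixels', 'mtx', 'eye', 'rotation']
wrist [[309.70691629   0.         320.15762405]
 [  0.         309.70691629 200.15807401]
 [  0.           0.           1.        ]] [ 0.22180402 -0.56191132  0.38337891] [-0.22472045  0.17823326 -1.30778538] ['pixels', 'mtx', 'eye', 'rotation']
```

View pics/scene0.png

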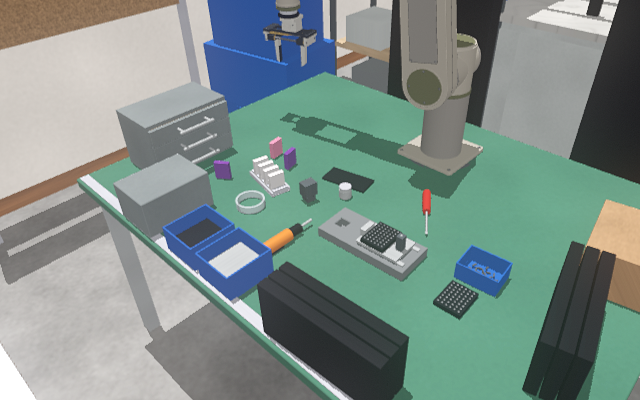

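View pics/side0.png

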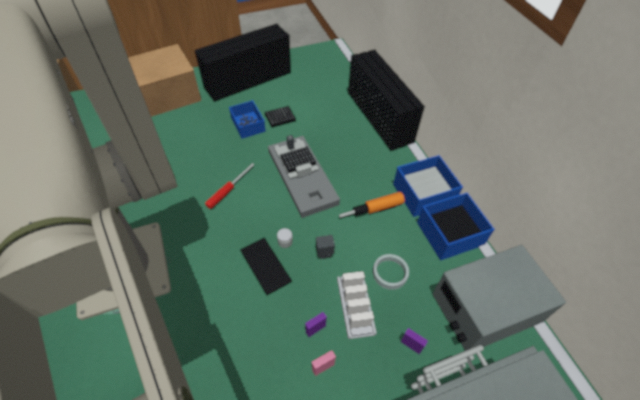

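The scene view shows the jig around (370,240), the dark stop at (308,188), and the rack with four white shims at (270,172). Pink and purple decoys are at (276,147), (290,157) and (222,169). In the side view the stop is at (325,245), the rack at (356,300) and the jig at (305,175).

```bash
cat > h.py <<'E'
import numpy as np,cv2,pickle
from scipy.spatial.transform import Rotation as R
def ray(c,uv,fish=False):
    K=c['mtx'];p=(np.atleast_2d(uv)-K[:2,2])/K[0,0]
    if fish:
        r=np.linalg.norm(p,axis=1,keepdims=True)+1e-12
        d=np.c_[p/r*np.sin(r),np.cos(r)]
    else: d=np.c_[p,np.ones(len(p))]
    return (d*[1,-1,-1])@R.from_rotvec(c['rotation']).as_matrix().T
def onz(c,uv,z,fish=False):
    d=ray(c,uv,fish);e=np.array(c['eye']);return e+d*((z-e[2])/d[:,2:])
def proj(c,P,fish=False):
    p=((np.atleast_2d(P)-c['eye'])@R.from_rotvec(c['rotation']).as_matrix())*[1,-1,-1]
    K=c['mtx']
    if fish:
        n=np.linalg.norm(p[:,:2],axis=1,keepdims=True)+1e-12
        q=p[:,:2]/n*np.arctan2(n,p[:,2:])
    else: q=p[:,:2]/p[:,2:]
    return q*K[0,0]+K[:2,2]
E
python3 - <<'E'
from h import *
d=pickle.load(open('cams0.pkl','rb'))
for n,z,uv in [('scene',.065,(308,182)),('side',.065,(325,240)),('scene',.028,(372,238)),('side',.028,(303,178)),('scene',.064,(270,166)),('side',.064,(357,300)),('scene',.028,(343,222)),('side',.028,(316,195)),('scene',.086,(401,236)),('side',.086,(290,139))]:
    print(n,uv,onz(d[n],uv,z).round(3))
from plant import robot
s=robot.read_state();w=d['wrist'];Rt=R.from_rotvec(s['orientation']);print('toolR',Rt.as_matrix().round(3))
print('cam in tool',Rt.inv().apply(w['eye']-s['tool_pos']).round(4),(Rt.inv()*R.from_rotvec(w['rotation'])).as_matrix().round(3))
a=d['scene']['pixels'][130:290,230:440];cv2.imwrite('pics/sc1.png',cv2.resize(a,None,fx=3.7,fy=3.7,interpolation=cv2.INTER_CUBIC))
E
```

```text
scene (308, 182) [[ 0.509 -0.138  0.065]]
side (325, 240) [[ 0.509 -0.137  0.065]]
scene (372, 238) [[0.544 0.14  0.028]]
side (303, 178) [[0.534 0.107 0.028]]
scene (270, 166) [[ 0.527 -0.292  0.064]]
side (357, 300) [[ 0.52  -0.314  0.064]]
scene (343, 222) [[0.546 0.036 0.028]]
side (316, 195) [[0.548 0.034 0.028]]
scene (401, 236) [[0.541 0.23  0.086]]
side (290, 139) [[0.533 0.219 0.086]]
toolR [[ 0.968  0.251 -0.   ]
 [ 0.251 -0.968  0.001]
 [ 0.    -0.001 -1.   ]]
cam in tool [ 0.0736 -0.0002 -0.1656] [[ 0.     0.965  0.264]
 [ 1.    -0.001  0.002]
 [ 0.002  0.264 -0.965]]
```

View pics/sc1.png

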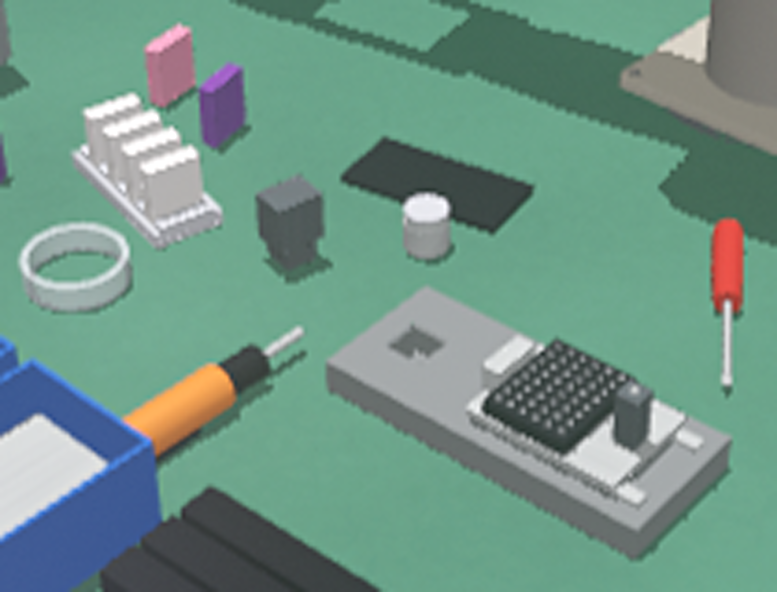

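The crop confirms it: the rack at (150,165) holds the four white shims, and the pink (170,65) and purple (222,105) blocks are decoys. The only dark stop, standing on its shank, is at (290,220). The socket is at (415,343) and the post at (632,415). Next I move the wrist camera over the rack and stop.

Emit:
{"fn": "play_rows", "kwargs": {
  "deltas": [0, 0, 0, 7.1, 93, 0, 0, 0, 7.1, 93, 29, -27, 0, 0, 93, 29, -27, 0, 0, 93, 29, -27, 0, 0, 93, 29, -27, 0, 0, 93, 29, -27, 0, 0, 93, 29, -27, 0, 0, 93, 29, -27, 0, 0, 93, 29, -27, 0, 0, 93]
}}

```text
t: 0.98
tool_pos: [0.3823, -0.3617, 0.2185]
orientation: [-3.141, -0.009, 0.0]
force: [0.9, -0.8, -0.9]
opening: 0.0926
gripper_force: 0.0
```

Emit:
{"fn": "play_rows", "kwargs": {
  "deltas": [29, -27, 0, 0, 93, 29, -27, 0, 0, 93, 29, -27, 0, 0, 93, 29, -27, 0, 0, 93, 15, -20, 0, 0, 93, 0, 0, 0, 0, 93, 0, 0, 0, 0, 93]
}}

```text
t: 1.57
tool_pos: [0.512, -0.2334, 0.2181]
orientation: [-3.141, -0.014, 0.001]
force: [-0.0, -1.2, -0.1]
opening: 0.0932
gripper_force: 0.0
```

```bash
python3 - <<'E'
from plant import robot
import cv2,pickle
s=robot.read_state();print({k:s[k].round(4) if k!='t' else s[k] for k in('t','tool_pos','orientation','q')})
c=robot.read_camera('wrist');pickle.dump((s,c),open('w1.pkl','wb'));cv2.imwrite('pics/w1.png',c['pixels'])
E
```

```text
{'t': 1.5667, 'tool_pos': array([ 0.512 , -0.2334,  0.2181]), 'orientation': array([-3.1413e+00, -1.4100e-02,  1.4000e-03]), 'q': array([-5.1870e-01,  3.1100e-02,  1.5938e+00, -2.0000e-04,  1.5176e+00,
        1.0431e+00])}
```

View pics/w1.png

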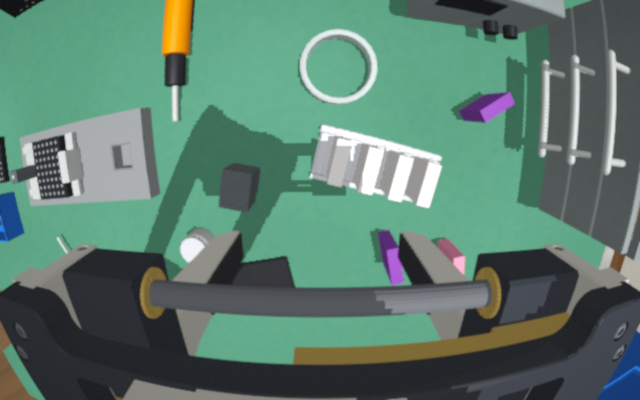

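The wrist view shows the stop at (240,186), the rack with white shims at (375,165), purple and pink decoys to its right and below, and the socket at (122,153). Next I hover over the jig with the tool yawed 90°.

Emit:
{"fn": "play_rows", "kwargs": {
  "deltas": [2, -40, 0, 0, 93, 2, -40, 0, 0, 93, 2, -40, 0, 0, 93, 2, -40, 0, 0, 93, 2, -40, 0, 0, 93, 2, -40, 0, 0, 93, 0, 0, 0, -7, 93, 0, 0, 0, -7, 93, 0, 0, 0, -7, 93, 0, 0, 0, -7, 93]
}}

```text
t: 2.45
tool_pos: [0.5218, 0.0041, 0.2186]
orientation: [3.044, 0.776, -0.001]
force: [-0.3, 0.3, 0.5]
opening: 0.0931
gripper_force: 0.0
```

Emit:
{"fn": "play_rows", "kwargs": {
  "deltas": [0, 0, 0, -7, 93, 0, 0, 0, -7, 93, 0, 0, 0, -7, 93, 0, 0, 0, -7, 93, 0, 0, 0, -7, 93, 0, 0, 0, -7, 93, 0, 0, 0, -7, 93, 0, 0, 0, -7, 93, 0, 0, 0, -7, 93, 0, 0, 0, 0, 93]
}}

```text
t: 3.28
tool_pos: [0.5218, 0.0037, 0.2186]
orientation: [2.191, 2.251, -0.001]
force: [0.2, -0.7, 0.3]
opening: 0.0929
gripper_force: 0.0
```

```bash
python3 - <<'E'
from plant import robot
import cv2,pickle
s=robot.read_state();print({k:s[k].round(4) if k!='t' else s[k] for k in('t','tool_pos','orientation','q','dq')})
c=robot.read_camera('wrist');pickle.dump((s,c),open('w2.pkl','wb'));cv2.imwrite('pics/w2.png',c['pixels'])
E
```

```text
{'t': 3.2833, 'tool_pos': array([0.5218, 0.0037, 0.2186]), 'orientation': array([ 2.1910e+00,  2.2512e+00, -7.0000e-04]), 'q': array([-9.0900e-02, -8.1600e-02,  1.7038e+00, -4.0000e-04,  1.5196e+00,
       -1.1800e-01]), 'dq': array([ 0.0057,  0.0018, -0.0033,  0.0004, -0.0013,  0.2426])}
```

View pics/w2.png

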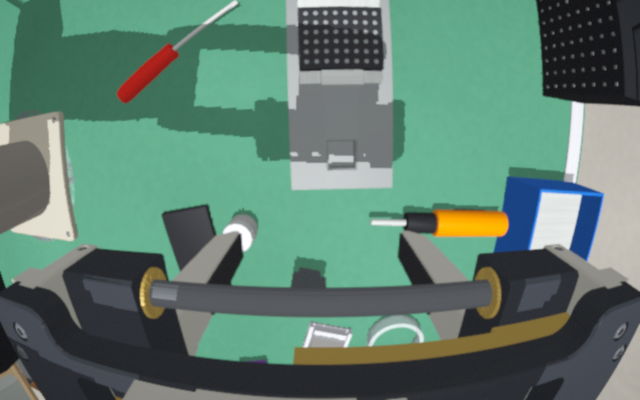

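The wrist view shows the jig with its near edge at row 188 and its left and right edges at columns 292 and 392, socket at (341,153). Now I fit poses from low-saturation masks.

```bash
cat >> h.py <<'E'
from scipy.optimize import minimize
from scipy.spatial import ConvexHull
def box(x,y,z0,z1,cx=0,cy=0): return np.array([[cx+i*x/2,cy+j*y/2,k] for i in(-1,1) for j in(-1,1) for k in(z0,z1)])
MODEL={'stop':[box(27,27,0,6),box(30,30,6,22),box(44,34,22,67)],
 'jig':[box(120,280,0,28)],
 'rack':[box(66,155,0,4)]+[box(50,16,4,64,0,s) for s in(-51,-17,17,51)]}
UP=4
def render(c,hulls,pose,roi,fish=True,z=0):
    u0,v0,u1,v1=roi;im=np.zeros(((v1-v0)*UP,(u1-u0)*UP),np.uint8);a=pose[2];Rz=np.array([[np.cos(a),-np.sin(a),0],[np.sin(a),np.cos(a),0],[0,0,1]])
    for h in hulls:
        P=(h/1000)@Rz.T+[pose[0],pose[1],z]
        q=(proj(c,P,fish)+.5-[u0,v0])*UP-.5
        hh=cv2.convexHull(q.astype(np.float32))
        cv2.fillConvexPoly(im,np.round(hh*16).astype(np.int32),255,cv2.LINE_AA,4)
    return im
def mask(c,roi,thr=75):
    u0,v0,u1,v1=roi;a=c['pixels'][v0:v1,u0:u1]
    a=cv2.resize(a,None,fx=UP,fy=UP,interpolation=cv2.INTER_CUBIC)
    s=cv2.cvtColor(a,cv2.COLOR_BGR2HSV)[...,1]
    return np.where(s<thr,255,0).astype(np.uint8)
def fit(c,name,p0,roi,fish=True,z=0,m=None,thr=75):
    m=mask(c,roi,thr) if m is None else m
    b=lambda i:cv2.GaussianBlur(i,(0,0),3).astype(float)
    mb=b(m)
    f=lambda p:((b(render(c,MODEL[name],[p[0],p[1],p[2]],roi,fish,z))-mb)**2).mean()
    best=None
    for da in(-.15,0,.15):
        p=np.array(p0)+[0,0,da]
        r=minimize(f,p,method='Nelder-Mead',options=dict(initial_simplex=[p,p+[.006,0,0],p+[0,.006,0],p+[0,0,.12]],xatol=5e-5,fatol=.01,maxiter=200))
        if best is None or r.fun<best.fun:best=r
    rr=render(c,MODEL[name],best.x,roi,fish,z)
    v=np.dstack([m,rr,m]);return best.x,best.fun,v
E
python3 - <<'E'
from h import *
s1,c1=pickle.load(open('w1.pkl','rb'));s2,c2=pickle.load(open('w2.pkl','rb'))
out=[]
for n,c,p0,roi in[('stop',c1,(.509,-.138,-.2),(205,150,275,222)),('stop',c1,(.509,-.138,1.37),(205,150,275,222)),('rack',c1,(.524,-.30,-.1),(300,115,450,215)),('jig',c2,(.54,.125,0),(255,0,420,205))]:
    x,f,v=fit(c,n,p0,roi);print(n,x[:2].round(4),np.degrees(x[2]).round(2),round(f,1));out.append(cv2.resize(v,(390,290)))
cv2.imwrite('pics/fit.png',np.vstack([np.hstack(out[:2]),np.hstack(out[2:])]))
# socket: dark/edge patch
a=c2['pixels'][130:180,315:370];g=cv2.cvtColor(a,cv2.COLOR_BGR2GRAY)
cv2.imwrite('pics/sock.png',cv2.resize(a,None,fx=10,fy=10,interpolation=cv2.INTER_NEAREST))
E
```

```text
stop [ 0.5085 -0.1398] -10.93 349.8
stop [ 0.5077 -0.1397] 59.38 3380.9
rack [ 0.5277 -0.3025] -12.21 1167.8
jig [0.5412 0.1346] 2.94 1016.2
```

```bash
python3 - <<'E'
import cv2,numpy as np
a=cv2.resize(cv2.imread('pics/fit.png'),(400,300));b=cv2.resize(cv2.imread('pics/sock.png'),(400,364))
a=cv2.copyMakeBorder(a,0,64,0,0,cv2.BORDER_CONSTANT);cv2.imwrite('pics/both.png',np.hstack([a,b]))
E
```

```text
(no output)
```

View pics/both.png

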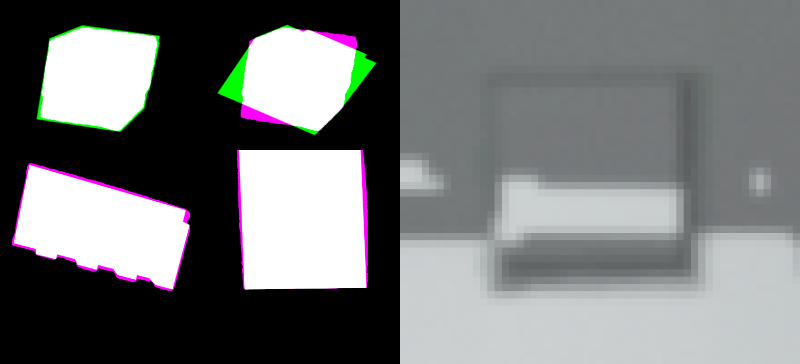

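The overlays show a good fit for the stop (yaw about −11°) and a slightly undersized jig model. The socket mouth corners in the crop are at about (490–700, 75–290). I refine the jig by line fits at the top face.

```bash
python3 - <<'E'
from h import *
s2,c=pickle.load(open('w2.pkl','rb'))
K=lambda x,y:(315+(x-400)/7.27-.5,130+y/7.27-.5)
P=onz(c,[K(490,75),K(700,75),K(697,290),K(492,290)],.028,True);print('socket corners',P.round(4).tolist(),P.mean(0).round(4),'sides',np.linalg.norm(P-np.roll(P,-1,0),axis=1).round(4))
roi=(255,0,420,205)
m=mask(c,roi,75)
L=[];Rr=[];B=[]
for v in range(20*UP,180*UP,4):
    w=np.flatnonzero(m[v]);
    w=w[(w>80)&(w<600)]
    L.append((w.min(),v));Rr.append((w.max()+1,v))
for u in range(50*UP,130*UP,4):
    w=np.flatnonzero(m[:,u]);B.append((u,w.max()+1))
for n,pts in(('L',L),('R',Rr),('B',B)):
    q=np.array(pts)/UP-.5*0+[roi[0]-.5,roi[1]-.5]
    W=onz(c,q,.028,True)[:,:2]
    for _ in range(4):
        if n!='B': k=np.polyfit(W[:,1],W[:,0],1);r=W[:,0]-np.polyval(k,W[:,1])
        else: k=np.polyfit(W[:,0],W[:,1],1);r=W[:,1]-np.polyval(k,W[:,0])
        W=W[abs(r)<max(2*r.std(),2e-4)]
    print(n,k.round(5),'deg',np.degrees(np.arctan(k[0])).round(2),'std',r.std().round(5),len(W),'at y=.1' if n!='B' else 'at x=.54',np.polyval(k,.1 if n!='B' else .54).round(4))
E
```

```text
socket corners [[0.5286, 0.052, 0.028], [0.5618, 0.0532, 0.028], [0.563, 0.0186, 0.028], [0.53, 0.0175, 0.028]] [0.5459 0.0353 0.028 ] sides [0.0333 0.0347 0.033  0.0345]
L [-0.05179  0.48705] deg -2.96 std 0.00021 151 at y=.1 0.4819
R [-0.05027  0.60852] deg -2.88 std 0.0001 122 at y=.1 0.6035
B [ 0.05137 -0.03378] deg 2.94 std 9e-05 73 at x=.54 -0.006
```

Jig yaw is about 2.93° and the socket is at about (0.546, 0.0352). Now I hover over the stop at its own yaw, with the camera seeing it the way it saw the socket.

Emit:
{"fn": "play_rows", "kwargs": {
  "deltas": [-35, -3, 0, 0, 93, -35, -3, 0, 0, 93, -35, -3, 0, 0, 93, -35, -3, 0, 0, 93, -35, -3, 0, 0, 93, 0, 0, 0, 6.3, 93, 0, 0, 0, 6.2, 93, 0, 0, 0, 0, 93, 0, 0, 0, 0, 93]
}}

```text
t: 4.08
tool_pos: [0.5109, -0.1706, 0.2186]
orientation: [-2.428, -1.994, 0.0]
force: [0.6, -0.4, -0.3]
opening: 0.0929
gripper_force: 0.0
```

```bash
python3 - <<'E'
from plant import robot
from h import *
s=robot.read_state();c=robot.read_camera('wrist');pickle.dump((s,c),open('w3.pkl','wb'))
o=s['orientation'];print(s['tool_pos'].round(4),'yaw',np.degrees(2*np.arctan2(o[1],o[0])).round(2))
p=proj(c,[[.5085,-.1398,.03]],True)[0];u,v=p.astype(int);print(p)
roi=(u-50,v-50,u+50,v+45)
for z in(0,):
    for p0 in((.5085,-.1398,-.19),):
        x,f,vv=fit(c,'stop',p0,roi);print(x[:2].round(4),np.degrees(x[2]).round(2),round(f,1))
a=c['pixels'][roi[1]:roi[3],roi[0]:roi[2]]
cv2.imwrite('pics/w3.png',np.hstack([cv2.resize(a,(400,380)),cv2.resize(vv,(400,380))]))
E
```

```text
[ 0.5109 -0.1706  0.2186] yaw -281.22
[312.74920984 155.9951468 ]
[ 0.5084 -0.1397] -9.98 86.6
```

View pics/w3.png

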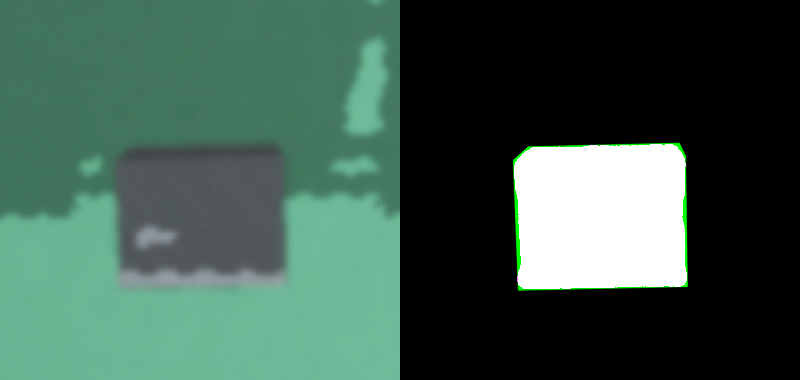

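The stop is fitted at (0.5084, −0.1397), yaw −10°, with matching edges at crop (120–285, 145–285). Grasp.

Emit:
{"fn": "play_rows", "kwargs": {
  "deltas": [0, 0, 0, -1.2, 93, 30, -8, 0, 0, 93, 0, 0, 40, 0, 93, 0, 0, 40, 0, 93, 0, 0, 40, 0, 93, 0, 0, 40, 0, 93, 0, 0, 20, 0, 93, 0, 0, 6.6, 0, 93, 0, 0, 0, 0, 30, 0, 0, 0, 0, 30],
  "newtons": 35
}}

```text
t: 4.97
tool_pos: [0.5095, -0.139, 0.0333]
orientation: [2.404, 2.021, 0.001]
force: [0.2, -0.2, 0.8]
opening: 0.0839
gripper_force: 0.0
```

Emit:
{"fn": "play_rows", "kwargs": {
  "deltas": [0, 0, 0, 0, 30, 0, 0, 0, 0, 30, 0, 0, 0, 0, 30, 0, 0, 0, 0, 30]
}}

```text
t: 5.3
tool_pos: [0.5095, -0.1393, 0.0334]
orientation: [2.404, 2.019, 0.002]
force: [0.1, -0.3, 0.7]
opening: 0.0576
gripper_force: 0.0
```

Emit:
{"fn": "play_rows", "kwargs": {
  "deltas": [-0.6, -1.1, 0, 0, 30, 0, 0, 0, 0, 30, 0, 0, 0, 0, 30, 0, 0, 0, 0, 30, 0, 0, 0, 0, 30, 0, 0, 0, 0, 30]
}}

```text
t: 5.8
tool_pos: [0.5075, -0.1395, 0.0323]
orientation: [2.406, 2.02, 0.0]
force: [-1.4, 0.1, 4.6]
opening: 0.0437
gripper_force: 35.0
```

Emit:
{"fn": "play_rows", "kwargs": {
  "deltas": [0, 0, -40, 0, 30, 0, 0, -40, 0, 30, 0, 0, 0, -6.5, 30, 0, 0, 0, -6.4, 30, 34.5, 9.5, 0, 0, 30, 34.5, 9.5, 0, 0, 30, 34.5, 9.5, 0, 0, 30, 34.5, 9.5, 0, 0, 30, 34.5, 9.5, 0, 0, 30, 0, 0, 0, 0, 30]
}}

```text
t: 6.63
tool_pos: [0.546, 0.0412, 0.1113]
orientation: [-2.157, -2.28, -0.002]
force: [0.1, -0.4, -3.0]
opening: 0.0437
gripper_force: 34.9
```

```bash
python3 - <<'E'
from plant import robot
from h import *
s=robot.read_state();c=robot.read_camera('wrist');pickle.dump((s,c),open('w4.pkl','wb'))
o=s['orientation'];yaw=2*np.arctan2(o[1],o[0]);t=s['tool_pos'];print(t.round(4),'yaw',np.degrees(yaw).round(2)%360)
# stop expected in hand
a=yaw-np.pi/2;Rz=R.from_euler('z',a).as_matrix();z0=t[2]-.0323
im=c['pixels'].copy()
for h in MODEL['stop'][2:]:
    q=proj(c,(h/1000)@Rz.T+[t[0],t[1],z0],True).round().astype(int)
    print(q.tolist())
    for i,j in((0,1),(0,2),(0,4),(1,3),(1,5),(2,3),(2,6),(3,7),(4,5),(4,6),(5,7),(6,7)): cv2.line(im,tuple(map(int,q[i])),tuple(map(int,q[j])),(0,0,255),1)
cr=np.vstack([c['pixels'][190:330,220:440],im[190:330,220:440]]);cv2.imwrite('pics/w4.png',cv2.resize(cr,None,fx=2.1,fy=2.1,interpolation=cv2.INTER_CUBIC))
E
```

```text
[0.546  0.0412 0.1113] yaw 93.17000000000002
[[285, 265], [276, 304], [283, 214], [272, 243], [354, 265], [363, 304], [356, 214], [367, 243]]
```

View pics/w4.png

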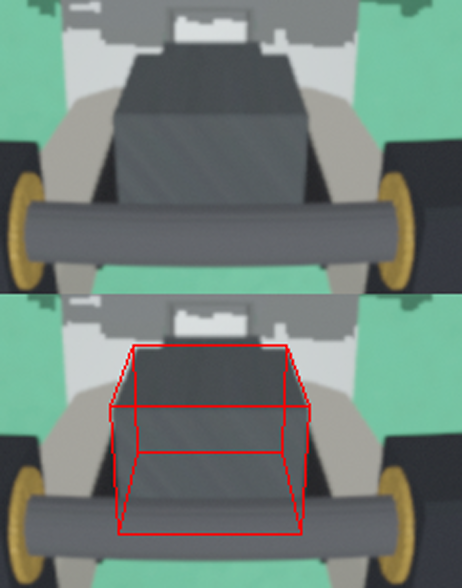

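The held stop matches its predicted outline to about 1 px, so it sits square in the gripper. The TCP reads 6 mm too far in y, so I check whether it has settled.

Emit:
{"fn": "play_rows", "kwargs": {
  "deltas": [0, 0, 0, 0, 30, 0, 0, 0, 0, 30]
}}

```text
t: 6.85
tool_pos: [0.5454, 0.0347, 0.1113]
orientation: [-2.163, -2.277, 0.002]
force: [0.3, 0.5, -2.1]
opening: 0.044
gripper_force: 34.9
```

Emit:
{"fn": "play_rows", "kwargs": {
  "deltas": [0.7, 0.6, 20, 0, 30, 0, 0, 20, 0, 30, 0, 0, 6, 0, 30, 0, 0, 0, 0, 30, 0, 0, 0, 0, 30, 0, 0, 0, 0, 30]
}}

```text
t: 7.35
tool_pos: [0.5473, 0.0355, 0.0672]
orientation: [2.164, 2.276, 0.002]
force: [0.5, -0.0, -2.4]
opening: 0.0439
gripper_force: 34.9
```

Emit:
{"fn": "play_rows", "kwargs": {
  "deltas": [0, 0, 0, 0, 30]
}}

```text
t: 7.43
tool_pos: [0.5476, 0.0358, 0.0675]
orientation: [2.163, 2.276, 0.002]
force: [0.1, -0.7, -2.0]
opening: 0.0438
gripper_force: 34.9
```

Emit:
{"fn": "play_rows", "kwargs": {
  "deltas": [0, 0, 0, 0, 30]
}}

```text
t: 7.52
tool_pos: [0.5475, 0.036, 0.0673]
orientation: [2.163, 2.276, 0.002]
force: [-0.2, 1.0, -1.0]
opening: 0.0441
gripper_force: 34.9
```

Emit:
{"fn": "play_rows", "kwargs": {
  "deltas": [0, 0, 0, 0, 30]
}}

```text
t: 7.6
tool_pos: [0.5472, 0.0361, 0.0669]
orientation: [2.163, 2.277, 0.002]
force: [0.2, -0.2, -2.9]
opening: 0.0437
gripper_force: 34.9
```

Emit:
{"fn": "play_rows", "kwargs": {
  "deltas": [-0.6, -1.2, 3, 0, 30, 0, 0, 3, 0, 30, 0, 0, 0, 0, 30, 0, 0, 0, 0, 30]
}}

```text
t: 7.93
tool_pos: [0.5449, 0.0355, 0.0595]
orientation: [-2.163, -2.277, 0.001]
force: [-0.1, -0.0, -1.8]
opening: 0.044
gripper_force: 34.9
```

Emit:
{"fn": "play_rows", "kwargs": {
  "deltas": [0, 0, 3, 0, 30, 0, 0, 0, 0, 30, 0, 0, 0, 0, 30]
}}

```text
t: 8.18
tool_pos: [0.5452, 0.0355, 0.0567]
orientation: [-2.163, -2.277, 0.001]
force: [0.2, 0.6, -2.3]
opening: 0.044
gripper_force: 34.9
```

Emit:
{"fn": "play_rows", "kwargs": {
  "deltas": [0, 0.6, 2, 0, 30, 0, 0, 2, 0, 30, 0, 0, 0, 0, 30]
}}

```text
t: 8.43
tool_pos: [0.5457, 0.0355, 0.0525]
orientation: [-2.163, -2.277, 0.001]
force: [0.5, 0.4, -2.4]
opening: 0.0441
gripper_force: 34.9
```

Emit:
{"fn": "play_rows", "kwargs": {
  "deltas": [0, 0, 2, 0, 30, 0, 0, 2, 0, 30, 0, 0, 0, 0, 30]
}}

```text
t: 8.68
tool_pos: [0.5457, 0.0355, 0.0485]
orientation: [-2.163, -2.277, 0.001]
force: [-0.5, -0.3, -2.4]
opening: 0.0437
gripper_force: 34.9
```

Emit:
{"fn": "play_rows", "kwargs": {
  "deltas": [0, 0, 3, 0, 30, 0, 0, 3, 0, 30, 0, 0, 2.5, 0, 30, 0, 0, 0, 0, 30]
}}

```text
t: 9.02
tool_pos: [0.5455, 0.0355, 0.0397]
orientation: [-2.163, -2.277, 0.001]
force: [-1.0, -0.5, -2.6]
opening: 0.0437
gripper_force: 34.9
```

Emit:
{"fn": "play_rows", "kwargs": {
  "deltas": [0, 0, 1.5, 0, 30, 0, 0, 1, 0, 30, 0, 0, 0, 0, 30, 0, 0, 0, 0, 30]
}}

```text
t: 9.35
tool_pos: [0.5462, 0.0355, 0.0384]
orientation: [2.164, 2.278, 0.0]
force: [-1.4, 0.8, 3.0]
opening: 0.0439
gripper_force: 34.9
```

Emit:
{"fn": "play_rows", "kwargs": {
  "deltas": [0, 0, 1, 0, 30, 0, 0, 0, 0, 30, 0, 0, 0, 0, 30]
}}

```text
t: 9.6
tool_pos: [0.5463, 0.0355, 0.0382]
orientation: [2.163, 2.278, 0.0]
force: [-5.7, 0.4, 10.7]
opening: 0.0438
gripper_force: 35.0
```

Emit:
{"fn": "play_rows", "kwargs": {
  "deltas": [0, 0, 0, 0, 70, 0, 0, 0, 0, 70, 0, 0, 0, 0, 70, 0, 0, 0, 0, 70, 0, 0, 0, 0, 70, 0, 0, 0, 0, 93, 0, 0, -35, 0, 93, 0, 0, -40, 0, 93, 0, 0, -40, 0, 93, 0, 0, 0, 0, 93]
}}

```text
t: 10.43
tool_pos: [0.551, 0.0354, 0.1616]
orientation: [2.157, 2.271, 0.014]
force: [1.6, 0.4, 1.4]
opening: 0.0922
gripper_force: 0.0
```

The stop bottomed out at the expected height and has been released. Next, a look at the plugged stop and the sled gap, which also decides two or three shims.

Emit:
{"fn": "play_rows", "kwargs": {
  "deltas": [-25, 0, -40, 0, 93, 0, 0, 0, 0, 93, 0, 0, 0, 0, 93, 0, 0, 0, 0, 93]
}}

```text
t: 10.77
tool_pos: [0.5472, 0.0134, 0.1871]
orientation: [2.164, 2.277, 0.0]
force: [-0.2, -0.0, 0.3]
opening: 0.0927
gripper_force: 0.0
```

```bash
python3 - <<'E'
from plant import robot
from h import *
s=robot.read_state();c=robot.read_camera('wrist');pickle.dump((s,c),open('w5.pkl','wb'));print(s['tool_pos'].round(4))
a=np.radians(2.93);ex=np.array([np.cos(a),np.sin(a),0]);ey=np.array([-np.sin(a),np.cos(a),0]);S=np.array([.546,.0352,0])
im=c['pixels']
x,f,_=fit(c,'stop',(.546,.0352,a),(285,120,390,215),z=.006,thr=40);print('stopfit junk?',x.round(4),f)
F=7;roi=(280,30,390,225)
u=cv2.resize(im[roi[1]:roi[3],roi[0]:roi[2]],None,fx=F,fy=3,interpolation=cv2.INTER_CUBIC)
# ticks: distance d from stop face, at heights bed .028 (green), .063 (red); x=+-22
for d in range(-40,111,10):
    for z,col,xs in((.028,(0,160,0),30),(.063,(0,0,255),-24),(.073,(255,0,0),24)):
        q=proj(c,S+ey*(.017+d/1000)+ex*xs/1000+[0,0,z],True)[0]
        p=(int((q[0]-roi[0]+.5)*F),int((q[1]-roi[1]+.5)*3));cv2.circle(u,p,2,col,-1)
        if d%50==0 or d==0:cv2.putText(u,str(d),(p[0]+4,p[1]+4),0,.4,col,1)
cv2.imwrite('pics/w5.png',u);print(u.shape)
E
```

```text
[0.5472 0.0134 0.1871]
stopfit junk? [0.5477 0.0269 0.0494] 35374.025764411024
(585, 770, 3)
```

View pics/w5.png

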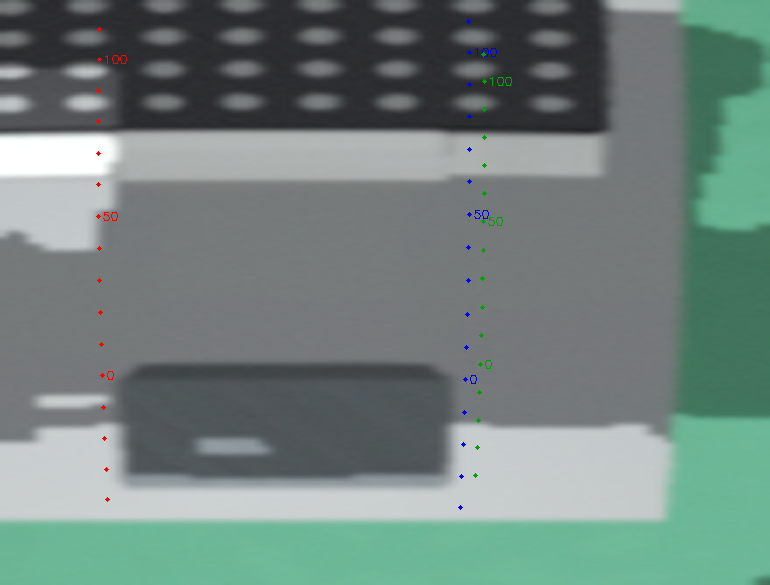

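The stop is plugged with its wide face to the sled, top edge at row 378 on the "0" tick. The pusher front edge is at row 180, about 62–64 mm from the stop face, so three shims are needed. Next I go over the rack.

Emit:
{"fn": "play_rows", "kwargs": {
  "deltas": [-37, -5, 0, 0, 93, -37, -5, 0, 0, 93, -37, -5, 0, 0, 93, -37, -5, 0, 0, 93, -37, -5, 0, 0, 93, -37, -5, 0, 0, 93, -37, -5, 0, 0, 93, -37, -5, 0, 0, 93, -37, -5, 0, 0, 93, -37, -5, 0, 0, 93]
}}

```text
t: 11.65
tool_pos: [0.5153, -0.3594, 0.1853]
orientation: [-2.161, -2.276, 0.0]
force: [0.3, -0.7, -0.1]
opening: 0.0931
gripper_force: 0.0
```

Emit:
{"fn": "play_rows", "kwargs": {
  "deltas": [0, 0, 0, 7.1, 93, 0, 0, 0, 7, 93, 0, 0, 0, 1, 93, 0, 0, 0, 0, 93, 0, 0, 0, 0, 93]
}}

```text
t: 12.07
tool_pos: [0.5161, -0.3577, 0.1864]
orientation: [-2.438, -1.978, 0.0]
force: [0.1, 0.4, 0.2]
opening: 0.093
gripper_force: 0.0
```

```bash
cat >> h.py <<'E'
MODEL['rack']=[box(66,155,0,14)]+[box(50,16,4,64,0,s) for s in(-51,-17,17,51)]
MODEL['shim']=[box(50,16,4,64)]
def yaw(s): o=s['orientation'];return np.degrees(2*np.arctan2(o[1],o[0]))%360
E
python3 - <<'E'
from plant import robot
from h import *
s=robot.read_state();c=robot.read_camera('wrist');pickle.dump((s,c),open('w6.pkl','wb'));print(s['tool_pos'].round(4),yaw(s))
uv=proj(c,[[.5277,-.3025,.03]],True)[0].astype(int);print(uv)
im=c['pixels'];u0,v0,u1,v1=roi=(uv[0]-75,max(uv[1]-110,0),uv[0]+75,uv[1]+110)
s1,c1=pickle.load(open('w1.pkl','rb'))
x,f,_=fit(c1,'rack',(.5277,-.3025,-.21),(300,115,450,215));print('w1',x[:2].round(4),np.degrees(x[2]),f)
x,f,vv=fit(c,'rack',(.5277,-.3025,-.21),roi);print('w6',x[:2].round(4),np.degrees(x[2]),f)
A=im[v0:v1,u0:u1].copy()
B=cv2.resize(A,None,fx=2.6,fy=2.6,interpolation=cv2.INTER_CUBIC)
Rz=R.from_euler('z',x[2]).as_matrix()
for k in(-51,-17,17,51):
    h=MODEL['shim'][0]+[0,k,0];q=proj(c,(h/1000)@Rz.T+[x[0],x[1],0],True)
    hh=[q[i] for i in(1,3,7,5)];cv2.polylines(B,[np.int32((np.array(hh)-[u0,v0]+.5)*2.6)],True,(0,0,255),1)
cv2.imwrite('pics/w6.png',np.hstack([B,cv2.resize(vv,(B.shape[1],B.shape[0]))]))
E
```

```text
[ 0.5161 -0.3577  0.1864] 78.10688582014836
[320 134]
w1 [ 0.5281 -0.3026] -12.431236440627004 824.2000375
w6 [ 0.5277 -0.3024] -12.542407766730431 1470.3399943181819
```

View pics/w6.png

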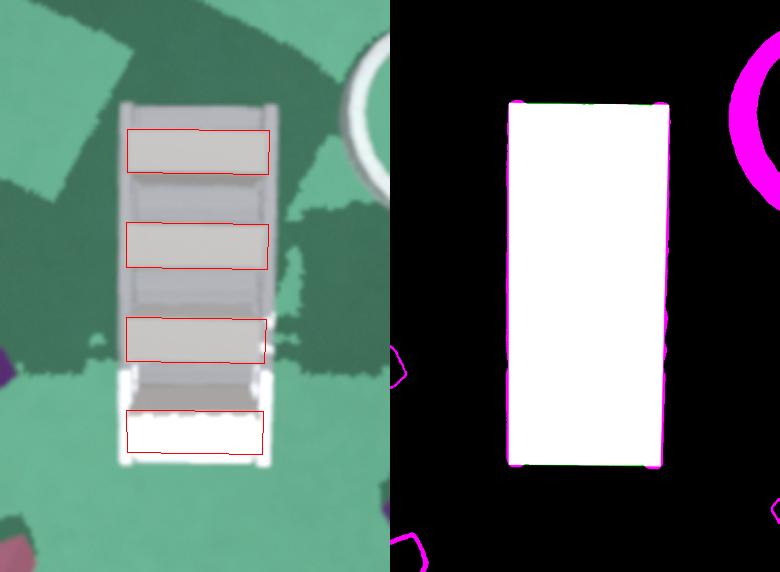

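The overlay matches all four white shims in the rack: centre (0.528, −0.3025), yaw about −12.2°, top shim at crop (198,152). I grasp shim 4, the one at the +y end.

Emit:
{"fn": "play_rows", "kwargs": {
  "deltas": [36, 0.2, 0, 0, 70, 36, 0.2, 0, 0, 70, 35.4, 0.1, 0, 0, 70, 0, 0, 40, 0, 70, 0, 0, 40, 0, 70, 0, 0, 20, 0, 70, 0, 0, 0, 0, 70, 0, 0, 0, 0, 70],
  "newtons": 25
}}

```text
t: 12.78
tool_pos: [0.5384, -0.2527, 0.0864]
orientation: [-2.44, -1.975, 0.002]
force: [-0.8, -0.2, 0.8]
opening: 0.0699
gripper_force: 0.0
```

Emit:
{"fn": "play_rows", "kwargs": {
  "deltas": [0, 0, 35, 0, 70, 0, 0, 18, 0, 70, 0, 0, 5, 0, 70, 0, 0, 0, 0, 70, 0, 0, 0, 0, 40, 0, 0, 0, 0, 40, 0, 0, 0, 0, 40, 0, 0, 0, 0, 40, 0, 0, 0, 0, 40, 0, 0, 0, 0, 40]
}}

```text
t: 13.62
tool_pos: [0.5404, -0.2545, 0.0313]
orientation: [2.442, 1.972, 0.001]
force: [-1.7, 0.2, 6.8]
opening: 0.0498
gripper_force: 25.0
```

Emit:
{"fn": "play_rows", "kwargs": {
  "deltas": [0, 0, 0, 0, 40, 0, 0, 0, 0, 40]
}}

```text
t: 13.78
tool_pos: [0.5404, -0.2545, 0.0313]
orientation: [2.442, 1.972, 0.001]
force: [-1.7, 0.5, 7.3]
opening: 0.05
gripper_force: 25.0
```

Emit:
{"fn": "play_rows", "kwargs": {
  "deltas": [0, 0, -10, 0, 40, 0, 0, -30, 0, 40, 0, 0, -30, 0, 40, 0, 0, -30, 0, 40, 0, 0, 0, -7.1, 40, 0, 0, 0, -7, 40, 0, 0, 0, -1, 40, 0, 0, 0, 0, 40]
}}

```text
t: 14.45
tool_pos: [0.5391, -0.2537, 0.1297]
orientation: [-2.166, -2.275, -0.0]
force: [-0.3, 0.0, -0.1]
opening: 0.05
gripper_force: 25.0
```

Emit:
{"fn": "play_rows", "kwargs": {
  "deltas": [39.4, 2.5, 0, 0, 40, 39.4, 2.5, 0, 0, 40, 39.4, 2.5, 0, 0, 40, 39.4, 2.5, 0, 0, 40, 39.4, 2.5, 0, 0, 40, 39.4, 2.5, 0, 0, 40, 39.4, 2.5, 0, 0, 40, 20, 2.5, 0, 0, 40, 19.4, 0, 0, 0, 40, 0, 0, 0, 0, 40]
}}

```text
t: 15.28
tool_pos: [0.5423, 0.0656, 0.1289]
orientation: [-2.163, -2.276, -0.0]
force: [0.1, -0.1, -0.3]
opening: 0.05
gripper_force: 25.0
```

Emit:
{"fn": "play_rows", "kwargs": {
  "deltas": [0, 0, 0, 0, 40, 0, 0, 0, 0, 40]
}}

```text
t: 15.45
tool_pos: [0.5428, 0.0615, 0.1291]
orientation: [-2.165, -2.276, 0.001]
force: [0.1, -0.5, 0.5]
opening: 0.05
gripper_force: 25.0
```

```bash
cat >> h.py <<'E'
def held(s,c):
    # search shim offset (tool x, z) in the hand by edge strength of front-face edges
    g=cv2.GaussianBlur(cv2.cvtColor(c['pixels'],cv2.COLOR_BGR2GRAY).astype(np.float32),(0,0),.8)
    G=np.hypot(cv2.Sobel(g,cv2.CV_32F,1,0),cv2.Sobel(g,cv2.CV_32F,0,1))
    Rt=R.from_rotvec(s['orientation']).as_matrix();t=np.linspace(-.8,.8,41)[:,None];best=[]
    for dx in np.arange(-5,5.1,.25):
        for dz in np.arange(-5,8.1,.5):   # shim underside below the TCP by 24+dz mm
            zb=24+dz;E=0
            for zz in(zb,zb-60):
                P=np.c_[np.full(41,8+dx),25*t[:,0],np.full(41,zz)]/1000
                q=proj(c,P@Rt.T+s['tool_pos'],True).astype(np.float32)
                E+=cv2.remap(G,q[None,:,0],q[None,:,1],cv2.INTER_LINEAR).mean()
            best.append((E,dx,dz))
    return sorted(best)[::-1][:4]
E
python3 - <<'E'
from plant import robot
from h import *
s=robot.read_state();c=robot.read_camera('wrist');pickle.dump((s,c),open('w7.pkl','wb'))
print(s['tool_pos'].round(4),yaw(s),np.round(held(s,c),2))
g=cv2.cvtColor(c['pixels'],cv2.COLOR_BGR2GRAY);print(g[190:290,320].tolist())
E
```

```text
[0.5428 0.0615 0.1291] 92.84387809489118 [[2.7546e+02 7.5000e-01 5.5000e+00]
 [2.7208e+02 1.0000e+00 5.0000e+00]
 [2.7145e+02 2.5000e-01 7.0000e+00]
 [2.7042e+02 1.2500e+00 4.0000e+00]]
[127, 127, 126, 126, 138, 173, 204, 212, 213, 213, 211, 198, 162, 142, 133, 127, 127, 126, 126, 125, 118, 101, 81, 72, 72, 73, 89, 133, 166, 173, 174, 174, 174, 174, 174, 174, 174, 174, 175, 174, 174, 174, 174, 175, 174, 173, 174, 174, 174, 174, 174, 173, 174, 174, 173, 174, 173, 173, 173, 174, 174, 175, 173, 174, 175, 177, 188, 198, 203, 204, 205, 204, 205, 205, 205, 205, 205, 205, 205, 205, 204, 205, 204, 205, 205, 204, 205, 204, 204, 204, 204, 204, 204, 200, 187, 173, 159, 134, 99, 83]
```

Emit:
{"fn": "play_rows", "kwargs": {
  "deltas": [-1.4, 1.9, 0, 0, 40, 0, 0, 30, 0, 40, 0, 0, 25, 0, 40, 0, 0, 12, 0, 40, 0, 0, 0, 0, 40, 0, 0, 0, 0, 40]
}}

```text
t: 16.0
tool_pos: [0.5446, 0.0601, 0.0621]
orientation: [-2.164, -2.276, 0.002]
force: [0.8, 0.3, -0.3]
opening: 0.05
gripper_force: 25.0
```

Emit:
{"fn": "play_rows", "kwargs": {
  "deltas": [0, 0, 2, 0, 40, 0, 0, 1.5, 0, 40, 0, 0, 0, 0, 40, 0, 0, 0, 0, 40]
}}

```text
t: 16.33
tool_pos: [0.5457, 0.0608, 0.0598]
orientation: [2.163, 2.277, 0.002]
force: [-0.4, -0.2, -0.4]
opening: 0.05
gripper_force: 25.0
```

Emit:
{"fn": "play_rows", "kwargs": {
  "deltas": [0, -0.7, 2, 0, 40, 0, 0, 1, 0, 40, 0, 0, 0, 0, 40]
}}

```text
t: 16.58
tool_pos: [0.5441, 0.0608, 0.0556]
orientation: [-2.163, -2.278, 0.0]
force: [0.5, 0.0, -1.9]
opening: 0.0497
gripper_force: 25.0
```

Emit:
{"fn": "play_rows", "kwargs": {
  "deltas": [0, 0, 1.5, 0, 40, 0, 0, 0, 0, 40, 0, 0, 0, 0, 40]
}}

```text
t: 16.83
tool_pos: [0.5443, 0.0608, 0.0552]
orientation: [-2.163, -2.278, 0.0]
force: [-4.2, -0.0, 8.0]
opening: 0.0497
gripper_force: 25.0
```

Contact came at the expected height. I release and fetch the next shim, slot 3.

Emit:
{"fn": "play_rows", "kwargs": {
  "deltas": [0, 0, 0, 0, 75, 0, 0, 0, 0, 75, 0, 0, 0, 0, 75, 0, 0, 0, 0, 75, 0, 0, -30, 0, 75, 0, 0, -40, 1, 75, 0, 0, -30, 7, 75, 0, 0, 0, 7, 70, 0, 0, 0, 0, 70]
}}

```text
t: 17.58
tool_pos: [0.5463, 0.0608, 0.1572]
orientation: [2.446, 1.966, 0.007]
force: [0.4, 0.2, -0.6]
opening: 0.0706
gripper_force: 0.0
```

Emit:
{"fn": "play_rows", "kwargs": {
  "deltas": [-38, 6.7, 0, 0, 70, -38, 6.7, 0, 0, 70, -38, 6.7, 0, 0, 70, -38, 6.7, 0, 0, 70, -38, 6.7, 0, 0, 70, -38, 6.7, 0, 0, 70, -38, 6.7, 0, 0, 70, -38, 6.7, 0, 0, 70, -37, 6.4, 0, 0, 70, 0, 0, 0, 0, 70]
}}

```text
t: 18.42
tool_pos: [0.5296, -0.2912, 0.1523]
orientation: [-2.442, -1.975, 0.004]
force: [1.0, 0.2, 0.5]
opening: 0.0702
gripper_force: 0.0
```

Emit:
{"fn": "play_rows", "kwargs": {
  "deltas": [0, 0, 0, 0, 70, 0, 0, 0, 0, 70]
}}

```text
t: 18.58
tool_pos: [0.5309, -0.2846, 0.1526]
orientation: [-2.438, -1.976, 0.001]
force: [-0.0, 0.7, 0.5]
opening: 0.0701
gripper_force: 0.0
```

Emit:
{"fn": "play_rows", "kwargs": {
  "deltas": [0, 0.5, 40, 0, 70, 0, 0, 40, 0, 70, 0, 0, 30, 0, 70, 0, 0, 10, 0, 70, 0, 0, 2.5, 0, 70, 0, 0, 0, 0, 40, 0, 0, 0, 0, 40, 0, 0, 0, 0, 40, 0, 0, 0, 0, 40, 0, 0, 0, 0, 40]
}}

```text
t: 19.42
tool_pos: [0.5338, -0.2863, 0.0345]
orientation: [2.44, 1.974, 0.002]
force: [-1.1, 0.7, 7.6]
opening: 0.0498
gripper_force: 25.0
```

Emit:
{"fn": "play_rows", "kwargs": {
  "deltas": [0, 0, 0, 0, 40, 0, 0, 0, 0, 40]
}}

```text
t: 19.58
tool_pos: [0.5338, -0.2863, 0.0345]
orientation: [2.44, 1.974, 0.002]
force: [-0.8, 1.3, 8.0]
opening: 0.0496
gripper_force: 25.0
```

Emit:
{"fn": "play_rows", "kwargs": {
  "deltas": [0, 0, -10, 0, 40, 0, 0, -30, 0, 40, 0, 0, -30, 0, 40, 0, 0, -30, -1, 40, 0, 0, 0, -7, 40, 0, 0, 0, -7, 40, 0, 0, 0, 0, 40]
}}

```text
t: 20.17
tool_pos: [0.533, -0.286, 0.1341]
orientation: [2.155, 2.282, 0.001]
force: [0.3, -0.3, -1.2]
opening: 0.0501
gripper_force: 25.0
```

Emit:
{"fn": "play_rows", "kwargs": {
  "deltas": [39, 3.2, 0, 0, 40, 39, 3.2, 0, 0, 40, 39, 3.2, 0, 0, 40, 39, 3.2, 0, 0, 40, 39, 3.2, 0, 0, 40, 39, 3.2, 0, 0, 40, 39, 3.2, 0, 0, 40, 39, 3.2, 0, 0, 40, 32, 3, 0, 0, 40, 20, 0, 0, 0, 40]
}}

```text
t: 21.0
tool_pos: [0.5419, 0.0829, 0.1322]
orientation: [-2.167, -2.274, -0.001]
force: [0.2, 0.1, -1.4]
opening: 0.0497
gripper_force: 25.0
```

Emit:
{"fn": "play_rows", "kwargs": {
  "deltas": [0, 0, 0, 0, 40, 0, 0, 0, 0, 40, 0, 0, 0, 0, 40]
}}

```text
t: 21.25
tool_pos: [0.5421, 0.079, 0.1319]
orientation: [2.166, 2.275, -0.001]
force: [0.1, 0.1, -0.6]
opening: 0.0499
gripper_force: 25.0
```

```bash
python3 - <<'E'
from plant import robot
from h import *
s=robot.read_state();c=robot.read_camera('wrist');pickle.dump((s,c),open('w8.pkl','wb'))
print(s['tool_pos'].round(4),yaw(s),np.round(held(s,c),2))
E
```

```text
[0.5421 0.079  0.1319] 92.82718686116242 [[94.53  5.    8.  ]
 [93.59  5.    7.5 ]
 [89.27  4.75  8.  ]
 [85.73  5.    7.  ]]
```

```bash
python3 - <<'E'
from h import *
for n in('w7','w8'):
    s,c=pickle.load(open(n+'.pkl','rb'))
    g=cv2.GaussianBlur(c['pixels'].mean(2).astype(np.float32),(0,0),.7);Rt=R.from_rotvec(s['orientation']).as_matrix()
    zt=(27.3 if n=='w7' else 30.5)
    for x in (8,):
        print(n,'pred rows top-front',proj(c,Rt@np.array([x,0,zt-60])/1000+s['tool_pos'],True).round(1),'bottom-front',proj(c,Rt@np.array([x,0,zt])/1000+s['tool_pos'],True).round(1),'top-back',proj(c,Rt@np.array([-8,0,zt-60])/1000+s['tool_pos'],True).round(1))
    for u in(300,340):
        d=np.diff(g[:,u]);i=np.flatnonzero(abs(d)>6);print(u,[(int(k),int(g[k,u]),int(d[k])) for k in i if 180<k<300])
E
```

```text
w7 pred rows top-front [[319.3 259.5]] bottom-front [[319.5 219.1]] top-back [[319.3 288.1]]
300 [(192, 129, 10), (193, 140, 20), (194, 161, 17), (195, 179, 6), (202, 180, -10), (203, 169, -9), (210, 149, -15), (211, 134, -23), (212, 111, -19), (213, 91, -8), (215, 83, 16), (216, 100, 32), (217, 133, 27), (218, 160, 11), (255, 179, 8), (256, 187, 9), (282, 201, -6), (283, 194, -13), (284, 180, -17), (285, 162, -18), (286, 144, -24), (287, 120, -23), (288, 96, -12)]
340 [(192, 130, 16), (193, 147, 29), (194, 177, 23), (195, 200, 8), (201, 208, -12), (202, 195, -29), (203, 166, -27), (204, 138, -10), (209, 122, -8), (210, 113, -15), (211, 98, -15), (212, 83, -7), (215, 78, 19), (216, 97, 34), (217, 131, 28), (218, 160, 11), (255, 179, 8), (256, 188, 8), (282, 201, -6), (283, 195, -13), (284, 181, -16), (285, 165, -17), (286, 147, -25), (287, 122, -25), (288, 97, -12)]
w8 pred rows top-front [[319.3 256.6]] bottom-front [[319.5 217.6]] top-back [[319.4 284.8]]
300 [(194, 133, 6), (197, 138, -6), (208, 134, 11), (209, 145, 15), (210, 161, 10), (256, 181, 10), (257, 191, 8), (283, 201, -11), (284, 190, -20), (285, 169, -22), (286, 146, -25), (287, 121, -23), (288, 97, -11)]
340 [(192, 132, 13), (193, 145, 25), (194, 171, 21), (196, 196, -12), (197, 183, -16), (198, 167, -15), (199, 151, -14), (200, 137, -7), (208, 133, 11), (209, 145, 15), (210, 160, 10), (256, 181, 9), (257, 191, 8), (283, 201, -11), (284, 190, -20), (285, 169, -22), (286, 147, -25), (287, 122, -23), (288, 98, -12)]
```

Emit:
{"fn": "play_rows", "kwargs": {
  "deltas": [0, 1.5, 0, 0, 40, 0, 0, 30, 0, 40, 0, 0, 25, 0, 40, 0, 0, 11, 0, 40, 0, 0, 0, 0, 40, 0, 0, 0, 0, 40]
}}

```text
t: 21.8
tool_pos: [0.5432, 0.079, 0.0656]
orientation: [-2.164, -2.276, 0.002]
force: [-0.1, 0.8, -0.1]
opening: 0.05
gripper_force: 25.0
```

Emit:
{"fn": "play_rows", "kwargs": {
  "deltas": [0, 0, 1.5, 0, 40, 0, 0, 1.5, 0, 40, 0, 0, 0, 0, 40, 0, 0, 0, 0, 40]
}}

```text
t: 22.13
tool_pos: [0.5443, 0.0797, 0.0638]
orientation: [2.163, 2.277, 0.002]
force: [-0.8, 0.4, -1.1]
opening: 0.0499
gripper_force: 25.0
```

Emit:
{"fn": "play_rows", "kwargs": {
  "deltas": [0, -0.7, 2, 0, 40, 0, 0, 1, 0, 40, 0, 0, 0, 0, 40]
}}

```text
t: 22.38
tool_pos: [0.5427, 0.0797, 0.0596]
orientation: [-2.163, -2.278, 0.0]
force: [-1.0, -0.5, -1.1]
opening: 0.0496
gripper_force: 25.0
```

Emit:
{"fn": "play_rows", "kwargs": {
  "deltas": [0, 0, 1.5, 0, 40, 0, 0, 0, 0, 40, 0, 0, 0, 0, 40]
}}

```text
t: 22.63
tool_pos: [0.5428, 0.0796, 0.0582]
orientation: [-2.164, -2.278, 0.0]
force: [-0.1, 0.8, -0.6]
opening: 0.05
gripper_force: 25.0
```

Emit:
{"fn": "play_rows", "kwargs": {
  "deltas": [0, 0, 1, 0, 40, 0, 0, 0, 0, 40, 0, 0, 0, 0, 40]
}}

```text
t: 22.88
tool_pos: [0.5429, 0.0796, 0.0573]
orientation: [-2.164, -2.278, 0.0]
force: [0.3, -0.4, -1.1]
opening: 0.0501
gripper_force: 25.0
```

Emit:
{"fn": "play_rows", "kwargs": {
  "deltas": [0, 0, 1, 0, 40, 0, 0, 0, 0, 40, 0, 0, 0, 0, 40]
}}

```text
t: 23.13
tool_pos: [0.5431, 0.0796, 0.0564]
orientation: [2.164, 2.278, 0.0]
force: [0.5, 0.2, -0.1]
opening: 0.0497
gripper_force: 25.0
```

Emit:
{"fn": "play_rows", "kwargs": {
  "deltas": [0, 0, 1, 0, 40, 0, 0, 0, 0, 40, 0, 0, 0, 0, 40]
}}

```text
t: 23.38
tool_pos: [0.5431, 0.0796, 0.0564]
orientation: [2.163, 2.278, 0.0]
force: [-4.3, -0.7, 7.2]
opening: 0.0501
gripper_force: 25.0
```

```bash
python3 - <<'E'
from plant import robot
from h import *
s=robot.read_state();c=robot.read_camera('wrist');pickle.dump((s,c),open('w9.pkl','wb'));print(s['force'].round(1),s['tool_pos'].round(4))
Rt=R.from_rotvec(s['orientation']).as_matrix()
g=cv2.GaussianBlur(c['pixels'].mean(2).astype(np.float32),(0,0),.7)
z=28-s['tool_pos'][2]*1000
print('pred bottom-front',proj(c,Rt@np.array([8,0,-z])/1000+s['tool_pos'],True).round(1),'top',proj(c,Rt@np.array([8,0,-z-60])/1000+s['tool_pos'],True).round(1))
for u in(300,340):
    d=np.diff(g[:,u]);i=np.flatnonzero(abs(d)>6);print(u,[(int(k),int(g[k,u]),int(d[k])) for k in i if 150<k<300])
E
```

```text
[-4.3 -0.7  7.2] [0.5431 0.0796 0.0564]
pred bottom-front [[319.5 218.6]] top [[319.3 258.6]]
300 [(156, 48, 11), (157, 60, 28), (158, 89, 35), (159, 124, 23), (160, 147, 8), (164, 165, 10), (165, 176, 10), (192, 185, -6), (193, 179, -14), (194, 164, -16), (195, 148, -8), (218, 140, 11), (219, 152, 18), (220, 170, 11), (256, 191, 9), (257, 201, 9), (284, 210, -12), (285, 198, -21), (286, 177, -33), (287, 144, -32), (288, 111, -16)]
340 [(156, 49, 10), (157, 59, 28), (158, 88, 34), (159, 123, 23), (160, 146, 8), (164, 165, 11), (165, 176, 10), (192, 185, -7), (193, 178, -14), (194, 164, -15), (195, 148, -8), (218, 140, 12), (219, 152, 18), (220, 171, 11), (256, 191, 10), (257, 201, 9), (284, 211, -12), (285, 199, -20), (286, 178, -32), (287, 145, -32), (288, 112, -16)]
```

Emit:
{"fn": "play_rows", "kwargs": {
  "deltas": [0, 0, -0.5, 0, 75, 0, 0, 0, 0, 75, 0, 0, 0, 0, 75, 0, 0, 0, 0, 75, 0, 0, -30, 0, 75, 0, 0, -40, 1, 75, 0, 0, -30, 7, 75, 0, 0, 0, 7, 70, 0, 0, 0, 0, 70]
}}

```text
t: 24.18
tool_pos: [0.5449, 0.0798, 0.1588]
orientation: [2.446, 1.967, 0.007]
force: [-1.3, 0.6, -1.1]
opening: 0.0706
gripper_force: 0.0
```

```bash
python3 - <<'E'
from plant import robot
from h import *
s9,c9=pickle.load(open('w9.pkl','rb'))
a=np.radians(2.93);ey=np.array([-np.sin(a),np.cos(a),0]);S=np.array([.546,.0352,0])
d=lambda c,u,v,z:((onz(c,(u,v),z,True)[0]-S)@ey-.017)*1000
print('pusher from w9: top-front',d(c9,320,165,.063),'face-bottom',d(c9,320,194.5,.028))
s=robot.read_state();c=robot.read_camera('wrist');pickle.dump((s,c),open('w10.pkl','wb'));print(s['tool_pos'].round(4),yaw(s))
g=cv2.GaussianBlur(c['pixels'].mean(2).astype(np.float32),(0,0),.7)
ex=np.array([np.cos(a),np.sin(a),0])
# brightness profile along bed y at the height of shim tops (.088) for three x offsets
for xo in(-15,0,15):
    dd=np.arange(-4,66,.5);P=S+np.outer(.017+dd/1000,ey)+ex*xo/1000+[0,0,.088]
    q=proj(c,P,True).astype(np.float32);v=cv2.remap(g,q[None,:,0],q[None,:,1],cv2.INTER_LINEAR)[0]
    k=np.diff(v);print(xo,[(float(dd[i]),int(v[i]),int(k[i])) for i in np.flatnonzero(abs(k)>7)])
E
```

```text
pusher from w9: top-front 76.56178516600255 face-bottom 51.94045598141206
[0.5449 0.0798 0.1588] 77.5975975609836
-15 [(0.5, 161, 11), (1.0, 172, 15), (1.5, 188, 20), (2.0, 208, 21), (2.5, 230, 12), (3.0, 242, 9), (19.5, 238, 7), (32.5, 245, -12), (33.0, 232, -11), (33.5, 220, -11), (34.0, 208, -7), (34.5, 201, -7), (35.0, 193, -7), (50.5, 182, -7), (56.0, 175, -8), (56.5, 166, -9), (57.0, 157, -10), (57.5, 147, -8), (58.0, 138, -7), (64.0, 136, 8), (64.5, 145, 11), (65.0, 156, 7)]
0 [(0.5, 161, 11), (1.0, 173, 17), (1.5, 190, 22), (2.0, 212, 18), (2.5, 230, 15), (17.5, 249, -7), (18.0, 241, -8), (19.5, 239, 7), (28.0, 249, -8), (28.5, 241, -9), (29.0, 231, -9), (29.5, 222, -8), (47.0, 164, -7), (47.5, 156, -8), (48.0, 148, -9), (64.0, 137, 9), (64.5, 146, 10), (65.0, 157, 7)]
15 [(0.5, 162, 12), (1.0, 174, 19), (1.5, 194, 22), (2.0, 216, 21), (2.5, 237, 9), (17.5, 246, -7), (19.0, 232, 9), (25.0, 246, -12), (25.5, 234, -10), (26.0, 223, -10), (34.5, 228, -8), (35.0, 220, -13), (35.5, 207, -14), (36.0, 192, -10), (36.5, 182, -7), (47.0, 164, -7), (47.5, 157, -9), (48.0, 148, -8), (64.0, 135, 9), (64.5, 145, 10), (65.0, 155, 9)]
```

Emit:
{"fn": "play_rows", "kwargs": {
  "deltas": [-39.3, 6.5, 0, 0, 70, -39.3, 6.5, 0, 0, 70, -39.3, 6.5, 0, 0, 70, -39.3, 6.5, 0, 0, 70, -39.3, 6.5, 0, 0, 70, -39.3, 6.5, 0, 0, 70, -39.3, 6.5, 0, 0, 70, -39.3, 6.5, 0, 0, 70, -39.3, 6.5, 0, 0, 70, -39.3, 6.5, 0, 0, 70]
}}

```text
t: 25.07
tool_pos: [0.5228, -0.3195, 0.1534]
orientation: [-2.435, -1.98, 0.001]
force: [0.6, 0.5, 0.1]
opening: 0.0697
gripper_force: 0.0
```

Emit:
{"fn": "play_rows", "kwargs": {
  "deltas": [0, 0, 0, 0, 70, 0, 0, 0, 0, 70, 0, 0, 0, 0, 70]
}}

```text
t: 25.32
tool_pos: [0.5234, -0.3174, 0.1537]
orientation: [-2.438, -1.976, 0.001]
force: [0.2, 0.8, 0.5]
opening: 0.0699
gripper_force: 0.0
```

Emit:
{"fn": "play_rows", "kwargs": {
  "deltas": [-1, 1, 40, 0, 70, 0, 0, 40, 0, 70, 0, 0, 30, 0, 70, 0, 0, 10, 0, 70, 0, 0, 2, 0, 70, 0, 0, 0, 0, 40, 0, 0, 0, 0, 40, 0, 0, 0, 0, 40, 0, 0, 0, 0, 40, 0, 0, 0, 0, 40]
}}

```text
t: 26.15
tool_pos: [0.5262, -0.3203, 0.0366]
orientation: [2.44, 1.974, 0.001]
force: [-3.3, 2.3, 7.6]
opening: 0.0498
gripper_force: 25.0
```

Emit:
{"fn": "play_rows", "kwargs": {
  "deltas": [0, 0, 0, 0, 40, 0, 0, -10, 0, 40, 0, 0, -30, 0, 40, 0, 0, -30, 0, 40, 0, 0, -30, -1, 40, 0, 0, 0, -7, 40, 0, 0, 0, -7, 40, 0, 0, 0, 0, 40]
}}

```text
t: 26.82
tool_pos: [0.5262, -0.3203, 0.1367]
orientation: [2.154, 2.281, 0.001]
force: [-0.2, -0.5, -1.1]
opening: 0.0498
gripper_force: 25.0
```

Emit:
{"fn": "play_rows", "kwargs": {
  "deltas": [38, 3.5, 0, 0, 40, 38, 3.5, 0, 0, 40, 38, 3.5, 0, 0, 40, 38, 3.5, 0, 0, 40, 38, 3.5, 0, 0, 40, 38, 3.5, 0, 0, 40, 38, 3.5, 0, 0, 40, 38, 3.5, 0, 0, 40, 38, 3.5, 0, 0, 40, 38, 3.5, 0, 0, 40]
}}

```text
t: 27.65
tool_pos: [0.5405, 0.0637, 0.1346]
orientation: [2.169, 2.272, 0.001]
force: [0.2, 0.2, -0.9]
opening: 0.0498
gripper_force: 25.0
```

Emit:
{"fn": "play_rows", "kwargs": {
  "deltas": [22, 3, 0, 0, 40, 14.5, 0, 0, 0, 40, 0, 0, 0, 0, 40, 0, 0, 0, 0, 40, 0, 0, 0, 0, 40, 0, 0, 0, 0, 40]
}}

```text
t: 28.15
tool_pos: [0.5419, 0.0973, 0.134]
orientation: [2.166, 2.275, -0.0]
force: [0.5, 0.5, -0.6]
opening: 0.0501
gripper_force: 25.0
```

```bash
cat >> h.py <<'E'
def cols(s,c,zb):
    Rt=R.from_rotvec(s['orientation']).as_matrix();p=lambda x,z:proj(c,Rt@np.array([x,0,z])/1000+s['tool_pos'],True)[0,1].round(1)
    print('pred bottom-front',p(8,zb),'top-front',p(8,zb-60),'top-back',p(-8,zb-60),'px/mm',(p(9,zb)-p(8,zb)),(p(9,zb-60)-p(8,zb-60)))
    g=cv2.GaussianBlur(c['pixels'].mean(2).astype(np.float32),(0,0),.7)
    for u in(300,340):
        d=np.diff(g[:,u]);i=np.flatnonzero(abs(d)>6);print(u,[(int(k),int(g[k,u]),int(d[k])) for k in i if 150<k<300])
E
python3 - <<'E'
from plant import robot
from h import *
s=robot.read_state();c=robot.read_camera('wrist');pickle.dump((s,c),open('w11.pkl','wb'));print(s['tool_pos'].round(4),yaw(s),s['force'].round(1));cols(s,c,32)
E
```

```text
[0.5419 0.0973 0.134 ] 92.80303269335234 [ 0.5  0.5 -0.6]
pred bottom-front 216.9 top-front 255.3 top-back 283.3 px/mm -1.5 -1.9000000000000057
300 [(152, 47, 7), (153, 54, 19), (154, 73, 25), (155, 99, 18), (156, 117, 7), (158, 125, -8), (159, 116, -18), (160, 98, -26), (161, 71, -19), (162, 52, -7), (165, 45, 9), (166, 54, 26), (167, 81, 32), (168, 113, 22), (169, 136, 9), (170, 146, 6), (171, 152, 10), (172, 163, 11), (190, 174, -8), (191, 165, -15), (192, 150, -11), (195, 140, 14), (196, 155, 18), (198, 177, -14), (199, 162, -19), (200, 143, -10), (209, 136, 11), (210, 148, 14), (211, 162, 9), (253, 181, 8), (254, 190, 9), (280, 200, -14), (281, 186, -17), (282, 168, -10), (285, 152, -10), (286, 142, -22), (287, 119, -22), (288, 97, -10)]
340 [(152, 46, 10), (153, 57, 23), (154, 80, 25), (155, 105, 15), (158, 126, -7), (159, 118, -20), (160, 98, -29), (161, 68, -19), (165, 45, 13), (166, 59, 33), (167, 93, 34), (168, 128, 15), (171, 152, 10), (172, 163, 12), (192, 170, 13), (193, 183, 14), (194, 198, 6), (197, 204, -8), (198, 196, -21), (199, 175, -26), (200, 148, -14), (209, 135, 12), (210, 148, 14), (211, 162, 9), (253, 182, 8), (254, 190, 9), (280, 200, -14), (281, 186, -18), (282, 167, -11), (285, 150, -10), (286, 139, -22), (287, 117, -21), (288, 95, -10)]
```

Emit:
{"fn": "play_rows", "kwargs": {
  "deltas": [-0.8, 0.7, 0, 0, 40, 0, 0, 30, 0, 40, 0, 0, 25, 0, 40, 0, 0, 12, 0, 40, 0, 0, 0, 0, 40, 0, 0, 0, 0, 40]
}}

```text
t: 28.7
tool_pos: [0.542, 0.0973, 0.0666]
orientation: [-2.164, -2.276, 0.002]
force: [-0.6, -0.5, 1.1]
opening: 0.0501
gripper_force: 25.0
```

Emit:
{"fn": "play_rows", "kwargs": {
  "deltas": [-0.4, 0, 2, 0, 40, 0, 0, 1.5, 0, 40, 0, 0, 0, 0, 40, 0, 0, 0, 0, 40]
}}

```text
t: 29.03
tool_pos: [0.5432, 0.0973, 0.0643]
orientation: [2.163, 2.277, 0.002]
force: [-0.1, 0.5, -0.6]
opening: 0.0497
gripper_force: 25.0
```

Emit:
{"fn": "play_rows", "kwargs": {
  "deltas": [0, 0, 1.5, 0, 40, 0, 0, 1, 0, 40, 0, 0, 0, 0, 40]
}}

```text
t: 29.28
tool_pos: [0.5424, 0.0973, 0.0607]
orientation: [-2.164, -2.278, 0.0]
force: [0.9, -1.0, -0.4]
opening: 0.0498
gripper_force: 25.0
```

Emit:
{"fn": "play_rows", "kwargs": {
  "deltas": [-0.6, 0, 1, 0, 40, 0, 0, 0, 0, 40, 0, 0, 0, 0, 40]
}}

```text
t: 29.53
tool_pos: [0.5426, 0.0971, 0.0606]
orientation: [-2.163, -2.278, -0.001]
force: [-3.4, 1.5, 5.8]
opening: 0.0501
gripper_force: 25.0
```

Emit:
{"fn": "play_rows", "kwargs": {
  "deltas": [0, 0, 1.2, 0, 40, 0, 0, 0, 0, 40, 0, 0, 0, 0, 40]
}}

```text
t: 29.78
tool_pos: [0.5426, 0.0971, 0.0606]
orientation: [-2.163, -2.278, -0.001]
force: [-9.0, 1.7, 16.0]
opening: 0.0498
gripper_force: 25.0
```

Emit:
{"fn": "play_rows", "kwargs": {
  "deltas": [0, 0, 1, 0, 40, 0, 0, 0, 0, 40, 0, 0, 0, 0, 40]
}}

```text
t: 30.03
tool_pos: [0.5425, 0.0972, 0.0605]
orientation: [-2.163, -2.278, -0.0]
force: [-14.1, 0.4, 25.1]
opening: 0.0496
gripper_force: 25.0
```

Emit:
{"fn": "play_rows", "kwargs": {
  "deltas": [0, 0, -2.4, 0, 40, 0, 0, 0, 0, 40]
}}

```text
t: 30.2
tool_pos: [0.5431, 0.0968, 0.0609]
orientation: [2.163, 2.277, 0.002]
force: [0.8, 0.3, 0.1]
opening: 0.05
gripper_force: 25.0
```

```bash
python3 - <<'E'
from plant import robot
from h import *
s=robot.read_state();c=robot.read_camera('wrist');print(s['tool_pos'].round(4),s['force'].round(1));cols(s,c,32.6)
E
```

```text
[0.5431 0.0968 0.0609] [0.8 0.3 0.1]
pred bottom-front 216.6 top-front 254.8 top-back 282.7 px/mm -1.4000000000000057 -1.8000000000000114
300 [(185, 50, 15), (186, 66, 32), (187, 98, 32), (188, 131, 19), (189, 151, 6), (193, 164, 8), (194, 172, 9), (195, 182, 6), (253, 193, 8), (254, 202, 9), (280, 214, -8), (281, 205, -9), (283, 195, 9), (284, 204, 9), (285, 214, -9), (286, 205, -35), (287, 170, -44), (288, 125, -25)]
340 [(184, 47, 6), (185, 53, 22), (186, 76, 36), (187, 112, 27), (188, 140, 13), (193, 164, 9), (194, 173, 9), (195, 183, 6), (253, 193, 8), (254, 202, 10), (280, 214, -8), (281, 205, -9), (283, 193, 6), (284, 199, 8), (285, 207, -7), (286, 200, -33), (287, 166, -42), (288, 124, -24)]
```

Emit:
{"fn": "play_rows", "kwargs": {
  "deltas": [0, 0, 0.3, 0, 75, 0, 0, 0, 0, 75, 0, 0, 0, 0, 75, 0, 0, 0, 0, 75, 0, 0, -30, 0, 75, 0, 0, -40, 0, 75, 0, 0, -30, 0, 75, -40, 0, 0, 0, 75, -40, 0, 0, 0, 75, 0, 0, 0, 0, 75]
}}

```text
t: 31.08
tool_pos: [0.5474, 0.0112, 0.1607]
orientation: [2.165, 2.272, -0.001]
force: [-0.1, 1.2, -0.6]
opening: 0.0748
gripper_force: 0.0
```

Emit:
{"fn": "play_rows", "kwargs": {
  "deltas": [0, 0, 0, 0, 75, 0, 0, 0, 0, 75]
}}

```text
t: 31.25
tool_pos: [0.5464, 0.0168, 0.1593]
orientation: [-2.165, -2.276, 0.0]
force: [0.2, -0.1, -0.1]
opening: 0.0748
gripper_force: 0.0
```

```bash
python3 - <<'E'
from plant import robot
from h import *
s9,c9=pickle.load(open('w9.pkl','rb'))
a=np.radians(2.93);ex=np.array([np.cos(a),np.sin(a),0]);ey=np.array([-np.sin(a),np.cos(a),0]);S=np.array([.546,.0352,0])
print('pusher w9 d',((onz(c9,(320,194.5),.063,True)[0]-S)@ey-.017)*1000)
s=robot.read_state();c=robot.read_camera('wrist');pickle.dump((s,c),open('w12.pkl','wb'));print(s['tool_pos'].round(4),c['eye'])
g=cv2.GaussianBlur(c['pixels'].mean(2).astype(np.float32),(0,0),.7)
for z in(.088,):
  for xo in(-15,0,15):
    dd=np.arange(-4,75,.5);P=S+np.outer(.017+dd/1000,ey)+ex*xo/1000+[0,0,z]
    q=proj(c,P,True).astype(np.float32);v=cv2.remap(g,q[None,:,0],q[None,:,1],cv2.INTER_LINEAR)[0]
    print(xo,[(float(dd[i]),int(v[i])) for i in range(0,len(dd),2)])
for n in('scene','side'):
    k=robot.read_camera(n);pickle.dump(k,open(n+'12.pkl','wb'))
E
```

```text
pusher w9 d 60.77962649523859
[0.5464 0.0168 0.1593] [0.54318577 0.09004384 0.32504168]
-15 [(-4.0, 85), (-3.0, 85), (-2.0, 84), (-1.0, 85), (0.0, 86), (1.0, 99), (2.0, 137), (3.0, 176), (4.0, 194), (5.0, 197), (6.0, 197), (7.0, 197), (8.0, 198), (9.0, 198), (10.0, 198), (11.0, 198), (12.0, 198), (13.0, 198), (14.0, 198), (15.0, 198), (16.0, 198), (17.0, 191), (18.0, 180), (19.0, 178), (20.0, 188), (21.0, 195), (22.0, 197), (23.0, 198), (24.0, 198), (25.0, 198), (26.0, 198), (27.0, 198), (28.0, 198), (29.0, 199), (30.0, 199), (31.0, 199), (32.0, 199), (33.0, 198), (34.0, 193), (35.0, 175), (36.0, 155), (37.0, 164), (38.0, 187), (39.0, 196), (40.0, 197), (41.0, 198), (42.0, 198), (43.0, 199), (44.0, 198), (45.0, 198), (46.0, 199), (47.0, 199), (48.0, 199), (49.0, 199), (50.0, 199), (51.0, 197), (52.0, 182), (53.0, 149), (54.0, 126), (55.0, 120), (56.0, 120), (57.0, 124), (58.0, 132), (59.0, 152), (60.0, 168), (61.0, 173), (62.0, 173), (63.0, 174), (64.0, 174), (65.0, 175), (66.0, 175), (67.0, 177), (68.0, 179), (69.0, 180), (70.0, 179), (71.0, 178), (72.0, 168), (73.0, 127), (74.0, 70
[... 1331 characters left out ...]
(21.0, 196), (22.0, 198), (23.0, 198), (24.0, 198), (25.0, 199), (26.0, 199), (27.0, 199), (28.0, 199), (29.0, 199), (30.0, 199), (31.0, 199), (32.0, 199), (33.0, 199), (34.0, 192), (35.0, 173), (36.0, 154), (37.0, 165), (38.0, 188), (39.0, 197), (40.0, 198), (41.0, 199), (42.0, 199), (43.0, 199), (44.0, 199), (45.0, 199), (46.0, 199), (47.0, 199), (48.0, 199), (49.0, 200), (50.0, 200), (51.0, 198), (52.0, 183), (53.0, 152), (54.0, 127), (55.0, 120), (56.0, 120), (57.0, 123), (58.0, 130), (59.0, 150), (60.0, 168), (61.0, 174), (62.0, 175), (63.0, 176), (64.0, 177), (65.0, 176), (66.0, 176), (67.0, 177), (68.0, 179), (69.0, 180), (70.0, 180), (71.0, 178), (72.0, 169), (73.0, 127), (74.0, 69)]
```

The profile shows three upright, parallel shims at about 2–18, 19–35.5 and 37–53 mm from the stop face, with the pusher at about 61 mm. Next I grip the sled post.

Emit:
{"fn": "play_rows", "kwargs": {
  "deltas": [35.2, 0, 0, 0, 60, 35.2, 0, 0, 0, 60, 35.2, 0, 0, 0, 60, 35.2, 0, 0, 0, 60, 35.2, 0, 0, 0, 60, 35.2, 0, 0, 0, 60, 0, 0, 0, 0, 60, 0, 0, 0, 0, 60, 0, 0, 0, 0, 60, 0, 0, 0, 0, 60]
}}

```text
t: 32.23
tool_pos: [0.5357, 0.2271, 0.1595]
orientation: [2.164, 2.278, -0.001]
force: [-0.3, -0.3, -0.6]
opening: 0.0604
gripper_force: 0.0
```

```bash
python3 - <<'E'
from plant import robot
from h import *
s=robot.read_state();c=robot.read_camera('wrist');pickle.dump((s,c),open('w13.pkl','wb'));print(s['tool_pos'].round(4),yaw(s))
g=cv2.GaussianBlur(c['pixels'].mean(2).astype(np.float32),(0,0),.7)
a=np.radians(2.93);ex=np.array([np.cos(a),np.sin(a),0]);ey=np.array([-np.sin(a),np.cos(a),0]);P0=np.array([.5361,.228,.086])
dd=np.arange(-25,36,1.)
for n,e,o in(('y',ey,0),('x',ex,4)):
    q=proj(c,P0+np.outer(dd/1000,e)+ey*o/1000,True).astype(np.float32);v=cv2.remap(g,q[None,:,0],q[None,:,1],cv2.INTER_LINEAR)[0]
    print(n,[(int(x),int(y)) for x,y in zip(dd,v)])
E
```

```text
[0.5357 0.2271 0.1595] 92.93517099064753
y [(-25, 94), (-24, 94), (-23, 95), (-22, 96), (-21, 96), (-20, 96), (-19, 96), (-18, 96), (-17, 96), (-16, 95), (-15, 87), (-14, 67), (-13, 45), (-12, 40), (-11, 62), (-10, 100), (-9, 131), (-8, 147), (-7, 152), (-6, 155), (-5, 163), (-4, 191), (-3, 230), (-2, 250), (-1, 242), (0, 207), (1, 176), (2, 154), (3, 126), (4, 102), (5, 91), (6, 90), (7, 90), (8, 89), (9, 85), (10, 79), (11, 74), (12, 73), (13, 73), (14, 73), (15, 72), (16, 72), (17, 73), (18, 84), (19, 117), (20, 156), (21, 169), (22, 171), (23, 171), (24, 170), (25, 164), (26, 151), (27, 138), (28, 132), (29, 130), (30, 130), (31, 129), (32, 129), (33, 129), (34, 130), (35, 130)]
x [(-25, 254), (-24, 254), (-23, 254), (-22, 254), (-21, 254), (-20, 254), (-19, 254), (-18, 254), (-17, 254), (-16, 254), (-15, 254), (-14, 254), (-13, 254), (-12, 254), (-11, 248), (-10, 215), (-9, 146), (-8, 99), (-7, 90), (-6, 91), (-5, 91), (-4, 90), (-3, 91), (-2, 95), (-1, 99), (0, 102), (1, 99), (2, 95), (3, 91), (4, 90), (5, 89), (6, 88), (7, 88), (8, 105), (9, 163), (10, 227), (11, 253), (12, 254), (13, 254), (14, 254), (15, 254), (16, 254), (17, 254), (18, 254), (19, 254), (20, 254), (21, 254), (22, 254), (23, 254), (24, 254), (25, 254), (26, 254), (27, 254), (28, 254), (29, 254), (30, 254), (31, 254), (32, 254), (33, 254), (34, 254), (35, 254)]
```

Emit:
{"fn": "play_rows", "kwargs": {
  "deltas": [0.9, 0.2, 35, 0, 60, 0, 0, 35, 0, 60, 0, 0, 20, 0, 60, 0, 0, 7, 0, 60, 0, 0, 0, 0, 60, 0, 0, 0, 0, 60, 0, 0, 0, 0, 10, 0, 0, 0, 0, 10, 0, 0, 0, 0, 10, 0, 0, 0, 0, 10],
  "newtons": 50
}}

```text
t: 33.12
tool_pos: [0.5368, 0.2289, 0.0641]
orientation: [2.163, 2.277, 0.003]
force: [-0.5, 0.2, 0.0]
opening: 0.038
gripper_force: 0.0
```

Emit:
{"fn": "play_rows", "kwargs": {
  "deltas": [0, 0, 0, 0, 10, 0, 0, 0, 0, 10, 0, 0, 0, 0, 10, 0, 0, 0, 0, 10]
}}

```text
t: 33.45
tool_pos: [0.5356, 0.2287, 0.0629]
orientation: [-2.163, -2.278, 0.001]
force: [-3.4, -0.7, 3.5]
opening: 0.0197
gripper_force: 50.0
```

Gripped. I now push −y by about 13 mm in small steps.

Emit:
{"fn": "play_rows", "kwargs": {
  "deltas": [-2, 0, 0, 0, 10, -2, 0, 0, 0, 10, -2, 0, 0, 0, 10, -2, 0, 0, 0, 10, 0, 0, 0, 0, 10, 0, 0, 0, 0, 10]
}}

```text
t: 33.95
tool_pos: [0.536, 0.2216, 0.063]
orientation: [-2.162, -2.277, -0.001]
force: [-3.5, 5.6, 2.5]
opening: 0.0196
gripper_force: 50.0
```

Emit:
{"fn": "play_rows", "kwargs": {
  "deltas": [-1.5, 0, 0, 0, 10, -1.5, 0, 0, 0, 10, 0, 0, 0, 0, 10, 0, 0, 0, 0, 10]
}}

```text
t: 34.28
tool_pos: [0.5362, 0.2188, 0.0629]
orientation: [-2.162, -2.277, -0.002]
force: [-3.0, 6.2, 2.4]
opening: 0.0196
gripper_force: 50.0
```

Emit:
{"fn": "play_rows", "kwargs": {
  "deltas": [-1.5, 0, 0, 0, 10, 0, 0, 0, 0, 10, 0, 0, 0, 0, 10]
}}

```text
t: 34.53
tool_pos: [0.5363, 0.2174, 0.0629]
orientation: [-2.162, -2.277, -0.002]
force: [-3.8, 5.4, 2.8]
opening: 0.0199
gripper_force: 50.0
```

Emit:
{"fn": "play_rows", "kwargs": {
  "deltas": [-1.5, 0, 0, 0, 10, 0, 0, 0, 0, 10, 0, 0, 0, 0, 10]
}}

```text
t: 34.78
tool_pos: [0.5363, 0.2161, 0.063]
orientation: [-2.162, -2.277, -0.002]
force: [-3.9, 6.8, 2.7]
opening: 0.0196
gripper_force: 50.0
```

Emit:
{"fn": "play_rows", "kwargs": {
  "deltas": [-1.5, 0, 0, 0, 10, 0, 0, 0, 0, 10, 0, 0, 0, 0, 10]
}}

```text
t: 35.03
tool_pos: [0.5364, 0.215, 0.063]
orientation: [-2.162, -2.277, -0.003]
force: [-2.1, 8.5, 1.7]
opening: 0.0196
gripper_force: 50.0
```

Emit:
{"fn": "play_rows", "kwargs": {
  "deltas": [-1, 0, 0, 0, 10, 0, 0, 0, 0, 10, 0, 0, 0, 0, 10]
}}

```text
t: 35.28
tool_pos: [0.5364, 0.215, 0.063]
orientation: [-2.161, -2.276, -0.005]
force: [-2.8, 12.3, 0.1]
opening: 0.0196
gripper_force: 50.0
```

Emit:
{"fn": "play_rows", "kwargs": {
  "deltas": [-1, 0, 0, 0, 10, -1, 0, 0, 0, 10, 0, 0, 0, 0, 10, 0, 0, 0, 0, 10, 0, 0, 0, 0, 10]
}}

```text
t: 35.7
tool_pos: [0.5364, 0.2149, 0.063]
orientation: [-2.159, -2.276, -0.008]
force: [-1.9, 21.7, -0.7]
opening: 0.0201
gripper_force: 50.0
```

```bash
python3 - <<'E'
from plant import robot
from h import *
s=robot.read_state();print(s['t'],s['tool_pos'].round(4),s['force'].round(1))
c=pickle.load(open('cams0.pkl','rb'))['scene'];k=robot.read_camera('scene');k0=pickle.load(open('scene12.pkl','rb'))
a=np.radians(2.93);ex=np.array([np.cos(a),np.sin(a),0]);ey=np.array([-np.sin(a),np.cos(a),0]);S=np.array([.546,.0352,0])
# brightness along shim tops (z=.088) in scene view, before / after the push
for im in(k0,k):
    g=im['pixels'].mean(2).astype(np.float32);dd=np.arange(-8,62,2.)
    for xo,z in((10,.088),(24.9,.075)):
        q=proj(im,S+np.outer(.017+dd/1000,ey)+ex*xo/1000+[0,0,z]).astype(np.float32);v=cv2.remap(g,q[None,:,0],q[None,:,1],cv2.INTER_LINEAR)[0]
        print(xo,v.astype(int).tolist())
cw=robot.read_camera('wrist');pickle.dump((s,cw),open('w14.pkl','wb'));g=cw['pixels'].mean(2).astype(np.float32)
E
```

```text
35.7 [0.5364 0.2149 0.063 ] [-1.9 21.7 -0.7]
10 [114, 98, 82, 82, 90, 121, 152, 177, 179, 177, 177, 177, 174, 170, 168, 175, 179, 176, 176, 177, 178, 179, 176, 172, 174, 176, 176, 177, 177, 178, 178, 177, 174, 173, 174]
24.9 [85, 83, 86, 93, 119, 144, 172, 179, 178, 177, 177, 175, 171, 164, 168, 178, 177, 177, 177, 176, 174, 168, 165, 173, 177, 177, 177, 177, 176, 175, 177, 176, 174, 174, 173]
10 [128, 127, 130, 164, 211, 238, 251, 254, 255, 255, 255, 254, 252, 250, 254, 255, 255, 255, 254, 254, 248, 236, 249, 255, 255, 255, 255, 247, 220, 180, 171, 172, 173, 173, 173]
24.9 [122, 124, 128, 137, 163, 180, 177, 177, 177, 177, 177, 178, 178, 176, 176, 176, 176, 176, 175, 176, 176, 175, 176, 176, 176, 176, 178, 179, 176, 174, 172, 169, 166, 165, 181]
```

```bash
python3 -c "
from plant import robot
print(robot.close_job())"
```

```text
the job is handed in; nothing more can be done
None
```

The job is handed in. The stop is plugged home and released with its wide face to the sled. Three upright shims are pressed between it and the sled, and the arm is still gripping the post and pushing at about 22 N when last read, just before hand-in. It took about 36 s.

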